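# Put the long strop away in its sprung slot

### The job

Put the long strop, which lies flat on the bench, away in the empty slot of the wooden strop rack: upright, bare grip end up, pressed fully home past the sprung roller. It can only be taken for the slot by its grip end, so first lean it in the rack's open bay, foot on the base board behind the batten and back against the low rest, let go, and take it again by the top. Leave the two short strops and the other things on the bench where they are.

Things in the scene. Friction and masses are not known exactly. Their poses are not given: they have to be found in the camera images.
- strop: the long strop: flat wooden board 160 x 64 mm, dark leather on both faces (11 mm thick there), bare grip end with a brass eyelet (last 48 mm, 8 mm thick); about 0.11 kg; starts flat on the bench. Origin: centre of the broad face that is underneath at the start; x along it from foot to grip end, y across its width, z through its thickness (mid-plane at z = 5.5 mm)
- strop_foot (a point): centre of the strop's leather-covered foot end face (80 mm from its middle), axes as the strop's
- strop_rack: the plywood strop rack, fixed to the bench. Origin: centre of its underside; z up, x across (106 mm), y along it (236 mm). Base board 12 mm thick; from the +y end: batten (y 103 to 115 mm, top z 26 mm), open bay (y 43 to 103), low back rest (y 31 to 43), slotted block (y -113 to 31, 92 mm wide, top z 62 mm). Three slots at y = 5 (empty), -45 and -90 mm (short strops in them)
- slot_mouth (a point): centre of the empty slot's mouth, in the block's top. The slot is 67.2 mm (rack x) by 12.8 mm (rack y), 45 mm deep, mouth chamfered 2 mm; axes as the rack's
- slot_floor (a point): centre of the empty slot's floor, 45 mm below the top of the block and 17 mm above the bench; axes as the rack's
- keeper (a joint): freely turning brass roller (12 mm thick) in the -y wall of the empty slot, axis 20 mm below the mouth; sprung, stands 4 mm into the slot at 0, grows as it is pressed back (m, about 0.002 with the strop in). The spring gives 6 to 9 N. The strop stops on it about 15 mm deep and takes roughly 5 to 20 N of downward push to go on to the floor; it is then held against the +y wall
- bay_foot (a point): where the strop's lower edge stands in the bay when it leans: on the base board's top (12 mm above the bench), 9 mm from the batten; axes as the rack's
- rest_top (a point): middle of the top edge of the low back rest on the bay side, 92 mm above the bench; the rest is 50 mm wide (rack x) and 12 mm thick. A strop with its foot against the batten leans on this edge at about 58 degrees to the horizontal, touching it some 95 mm up from its foot; axes as the rack's
- short_strop_a: short strop, 88 mm tall, 64 mm wide, standing in the middle slot. Origin: centre of its foot end face. To be left alone
- short_strop_b: short strop, 72 mm tall, 64 mm wide, standing in the far slot. Origin: centre of its foot end face. To be left alone
- beeswax: round cake of yellow beeswax 39 mm across, 13 mm high, a bystander; origin under its centre
- edge_tool: wooden-handled edge tool lying, 15 x 108 x 15 mm, a bystander; origin under its centre
- rotary_cutter: blue-handled rotary cutter lying, 48 x 148 x 20 mm, a bystander; origin under its centre
- balm_jar: white jar with black lid, 71 mm across, 54 mm high, a bystander; origin under its centre
- spool_grey: spool of grey thread, 32 mm across, 42 mm high, a bystander; origin under its centre
- glue: white glue bottle, 43 mm across, 112 mm high, a bystander; origin under its centre
- dye_brown: small brown dye bottle, 34 mm across, 78 mm high, a bystander; origin under its centre
- clip: grey foldback clip with wire arms, 24 x 19 x 28 mm, a bystander; origin under its centre

How it is judged:
By the outcome, as a careful person would: the job done as asked, in the order asked, and still so for the second after the job is handed in, with the robot touching nothing.
It also fails if it takes over 61 s, if anything falls off the work surface, if the arm or the gripper's body presses on something with over 40 N, if the wrist force passes 120 N, or if a joint passes its speed limit or range.

### The arm

A 6-joint arm with a two-finger parallel gripper is mounted at the origin on a cart in front of the work surface, level with it; the furniture and walls round the work are solid. World frame = base frame: x ahead of the robot, y to its left, z up, the work surface at z = 0. Lengths are in m, angles in rad, forces in N, time in s.
With the tool pointing down it reaches from about 0.225 to 0.875 m from the base axis. Payload 3.4 kg.
Tool frame: the origin (TCP) lies at the very end of the fingers, on their centre line; the grasp point (between the pads) lies 19 mm behind it (manip.hold_point_z is the distance from the TCP to the grasp point, in m); z points along the fingers, x is the direction in which the jaws open and shut, and the axes are right-handed (so a half turn about z gives the same grasp; the last joint's range is limited). The gripper opens to 85 mm and grips with 20 to 120 N. Pads are 22 mm wide; open, the fingers measure 114 mm over their backs; the gripper's body (76 mm by 85 mm) begins 54 mm behind the grasp point. The pads swing forward as they close: fully open they stand 13 mm farther back than shut.
Start: joints at [-1.397, 0.276, 1.505, -0, 1.361, -0.121], TCP at [0.167, -0.55, 0.231] pointing down, gripper open.
Joint ranges: [-2.89, 2.89], [-0.75, 2.08], [0.22, 2.7], [-1.18, 4.32], [0.11, 2.71], [-2.7, 2.7]. Speed limits (rad/s): [2.57, 2.57, 3.14, 3.14, 3.14, 3.14].

### API

Orientations are given as a unit quaternion [w, x, y, z].
In Python, from rig import telemetry, cams, manip, finder gives the robot as it stands. The module is installed in compiled form; this text tells all that it offers.
- The arm moves only by the tool carry_out, never from a script. Its argument "rows" is a list that holds one entry, the list of rows, each a list of 5 numbers: the gripper's target within -1 to 1 (fully open at 1, half-way at 0, shut at -1), then the shift along the world's x, y, z in cm, then the turn about the world's z in rad. A call has 1 to 12 rows; each row shifts and turns the commanded pose from where the row before left it; what a row does not reach is not made up. A row lasts 1/10 s, in which the tool goes at most 50 mm and 8.59 degrees, less where a joint would pass 70% of its speed; a pose out of reach is approached as far as the arm can. A call with a gripper value outside its range is refused whole. The fingers move at their own pace and stop on an object; "force" is the grip in N (left out, the last holds). Time passes only in rows, so rows that do not move let the fingers close. It gives the time, the measured TCP pose, the force and the opening at its end, in the units of the state.
- telemetry.get_state(): the state, without advancing time (a new reading comes with each control period).
- cams.get_image(name): name is "scene" or "top" or "wrist"; returns a dict with "image" (420x560x3 uint8, red, green, blue), "camera_matrix" (3x3 intrinsics, pixels), "eye" and "attitude" of the camera in the world. Camera axes: x right, y down, z forward; pixel columns grow to the right and rows downward; lengths in m; the calibration is good to about 2 mm. A picture is of the moment at which its call begins. There is no depth.
- manip.sign_off(): hands the job in, once; it reports no verdict.
Trained networks look in a picture, given as the dict that the camera call returned (one of the last four; its "shot" number tells which), for a name from the list of things; names that differ only in an ending like _2 or _b are one class to them, and where a whole thing is asked for, a point or a joint stands for the part that bears it (a point fixed in the world has none). Each returns a list of dicts, best first, with "confidence" (0 to 1); they miss things now and then, are a little off and sometimes report something else, mostly with a low value. They report only what shows in the picture. A call takes as long as a camera call.
- finder.boxes_of(picture, thing): "xy" ([column, row] in pixels, amid what is visible of it).
The state is a dict: "clock": time; "qpos": joint angles; "qd": joint speeds; "effort": joint torques, N m; "position": TCP position; "ee_rot": TCP orientation; "contact_force": force on the tool from outside, world axes, zero at the start; "moment": the same for the moment, N m; "width": finger opening in m.
Only numpy, scipy, OpenCV 4.12 (cv2) and the standard library are available. Lean on these libraries where they do the work, as an engineer would, in place of code of your own. Each camera call takes 0.05 s, during which the arm holds its last target.

## Working session

There is one attempt and no reset: what is moved stays moved. The work goes in short steps, Python scripts to look and compute and a tool call to move; the robot and the scene stay as the last step left them, time stands still between calls to the robot, and variables do not carry over. Pictures are saved under pics/ and viewed, and the job is handed in when it is done.

Besides the shell and the picture viewer there is one more tool, called after "Emit:" by a JSON object that holds its "method" and its "body", one argument or row to a line. carry_out: Moves the arm, as the interface text tells. Its arguments: {"type":"object","properties":{"rows":{"type":"array","items":{"type":"array","items":{"type":"array","items":{"type":"number"}}}},"force":{"type":"number"}},"required":["rows"]}

```bash
mkdir -p pics; cat > h.py <<'E'
import numpy as np, cv2
from rig import telemetry, cams, manip, finder
from scipy.spatial.transform import Rotation as R
def rot(a):
    a=np.array(a,float)
    return a if a.shape==(3,3) else R.from_quat([a[1],a[2],a[3],a[0]]).as_matrix()
def snap(name,fn):
    p=cams.get_image(name); cv2.imwrite('pics/'+fn,p['image'][:,:,::-1]); return p
def proj(p,X):
    X=np.atleast_2d(X); c=(X-np.array(p['eye']))@rot(p['attitude']); u=c@np.array(p['camera_matrix']).T; return u[:,:2]/u[:,2:]
def onz(p,uv,z):
    uv=np.atleast_2d(uv); d=np.c_[uv,np.ones(len(uv))]@np.linalg.inv(p['camera_matrix']).T@rot(p['attitude']).T
    e=np.array(p['eye']); return e+d*((z-e[2])/d[:,2])[:,None]
E
python3 - <<'E'
from h import *
s=telemetry.get_state(); print(s['clock'],s['position'],s['ee_rot'],s['width'])
for n in ['scene','top']:
    p=snap(n,n+'0.png'); print(n,p['eye'],p['attitude'],p['camera_matrix'])
    for t in ['strop','strop_rack','strop_foot','slot_mouth','keeper','short_strop_a','glue','dye_brown','balm_jar','rotary_cutter','edge_tool','beeswax','spool_grey','clip']:
        print(t,[(np.round(b['xy']).tolist(),round(b['confidence'],2)) for b in finder.boxes_of(p,t)][:3])
E
```

```text
0.0 [ 0.16696654 -0.54966175  0.23045348] [-6.26718512e-04  8.03286680e-01 -5.95591882e-01 -6.53424804e-04] 0.08511790206565492
scene [-0.18113026  0.6659552   0.83093972] [ 0.1724124  -0.30998571  0.83239442 -0.42579614] [[541.97582203   0.         292.3422658 ]
 [  0.         541.97582203 207.60581465]
 [  0.           0.           1.        ]]
strop [([244.0, 279.0], 0.86), ([326.0, 212.0], 0.39)]
strop_rack [([325.0, 209.0], 0.96)]
strop_foot [([344.0, 162.0], 0.67), ([242.0, 277.0], 0.58)]
slot_mouth [([324.0, 212.0], 0.62), ([155.0, 258.0], 0.33)]
keeper []
short_strop_a [([341.0, 184.0], 0.75), ([356.0, 185.0], 0.75)]
glue [([172.0, 238.0], 0.75), ([242.0, 276.0], 0.49)]
dye_brown [([158.0, 257.0], 0.7)]
balm_jar [([344.0, 161.0], 0.68), ([378.0, 186.0], 0.64), ([244.0, 276.0], 0.37)]
rotary_cutter [([379.0, 187.0], 0.67)]
edge_tool [([303.0, 295.0], 0.79)]
beeswax [([346.0, 256.0], 0.53)]
spool_grey [([216.0, 226.0], 0.48), ([339.0, 257.0], 0.4)]
clip [([342.0, 256.0], 0.21)]
top [ 0.41993269 -0.10785934  1.28917997] [ 0.03173321 -0.70257151  0.70944771 -0.0454998 ] [[425.81511513   0.         279.03601675]
 [  0.         425.81511513 210.94305004]
 [  0.           0.           1.        ]]
strop [([216.0, 225.0], 0.72), ([305.0, 225.0], 0.48)]
strop_rack [([306.0, 223.0], 0.95)]
strop_foot [([211.0, 229.0], 0.7)]
slot_mouth [([309.0, 224.0], 0.68)]
keeper [([279.0, 268.0], 0.73)]
short_strop_a [([345.0, 233.0], 0.42), ([327.0, 227.0], 0.41)]
glue [([211.0, 228.0], 0.64), ([196.0, 163.0], 0.62), ([233.0, 170.0], 0.44)]
dye_brown [([170.0, 168.0], 0.44)]
balm_jar [([376.0, 188.0], 0.95), ([212.0, 225.0], 0.65)]
rotary_cutter [([373.0, 253.0], 0.85), ([376.0, 189.0], 0.31)]
edge_tool [([224.0, 272.0], 0.54)]
beeswax []
spool_grey [([231.0, 173.0], 0.67), ([309.0, 222.0], 0.45), ([279.0, 268.0], 0.34)]
clip [([217.0, 185.0], 0.48)]
```

View pics/scene0.png

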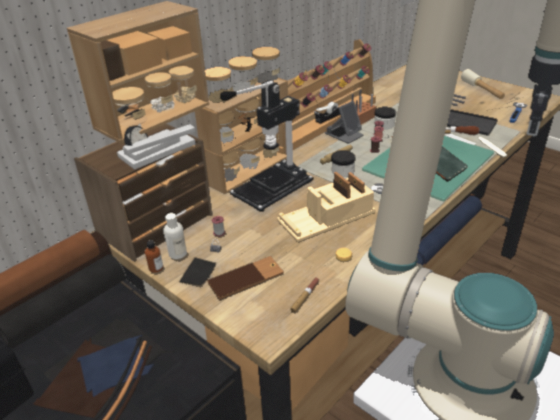

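View pics/top0.png

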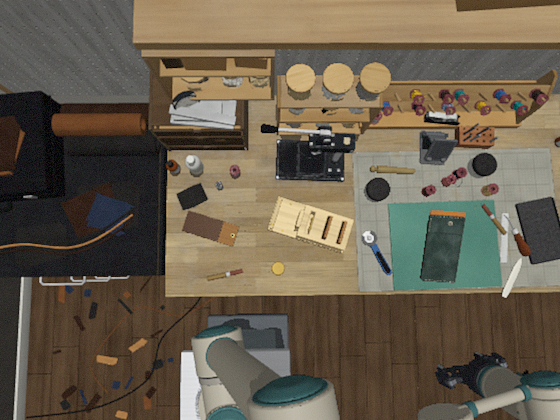

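```bash
python3 - <<'E'
import cv2
a=cv2.imread('pics/top0.png')[150:300,150:410]; cv2.imwrite('pics/top0c.png',cv2.resize(a,None,fx=3,fy=3,interpolation=cv2.INTER_CUBIC))
a=cv2.imread('pics/scene0.png')[140:340,200:420]; cv2.imwrite('pics/scene0c.png',cv2.resize(a,None,fx=3,fy=3,interpolation=cv2.INTER_CUBIC))
E
```

```text
(no output)
```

View pics/top0c.png

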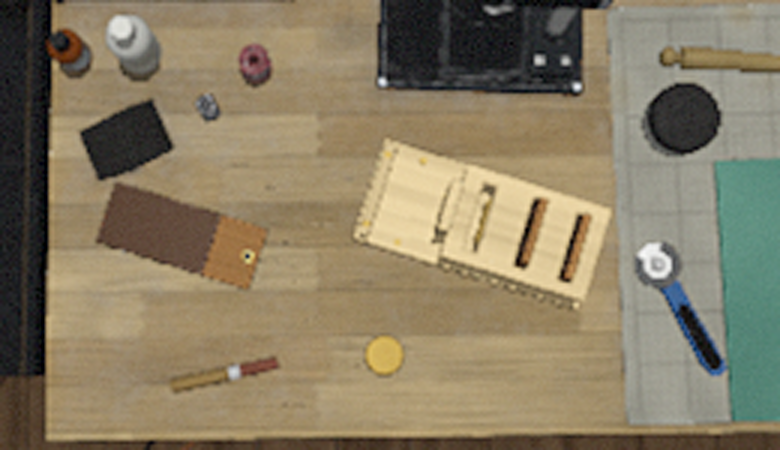

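View pics/scene0c.png

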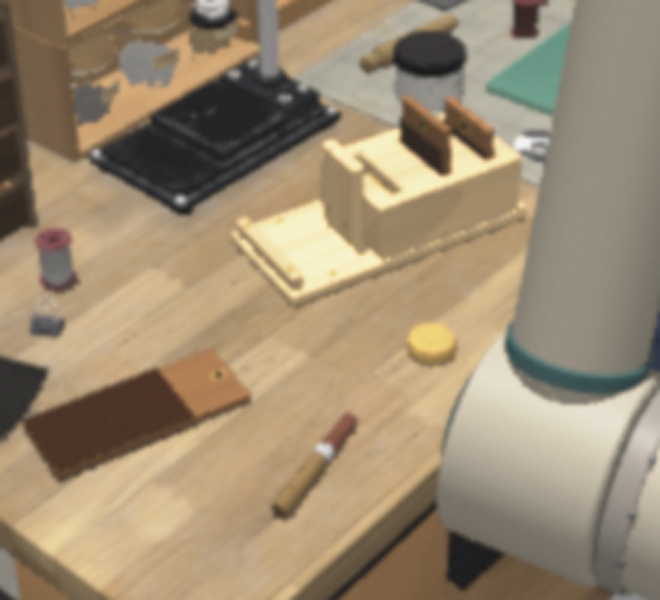

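The overhead picture shows the strop at about (211,229), with its grip end toward the rack. The rack is at about (311,224), with the batten and bay on the left, toward the strop, and the two tools lie below. Next I'll zoom in and measure.

```bash
python3 - <<'E'
import cv2
def g(src,r,f,out):
    a=cv2.imread('pics/'+src)[r[0]:r[1],r[2]:r[3]]; a=cv2.resize(a,None,fx=f,fy=f,interpolation=cv2.INTER_CUBIC)
    for i in range(0,a.shape[1],10*f): cv2.putText(a,str(r[2]+i//f),(i,8),0,.3,(0,0,255),1); cv2.line(a,(i,10),(i,14),(0,0,255),1)
    for i in range(0,a.shape[0],10*f): cv2.putText(a,str(r[0]+i//f),(0,i+3),0,.3,(0,0,255),1)
    cv2.imwrite('pics/'+out,a)
g('top0.png',(190,260,262,362),8,'t_rack.png')
g('top0.png',(200,255,175,245),10,'t_strop.png')
g('scene0.png',(165,245,270,385),6,'s_rack.png')
g('scene0.png',(250,310,200,290),8,'s_strop.png')
E
```

```text
(no output)
```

View pics/t_rack.png

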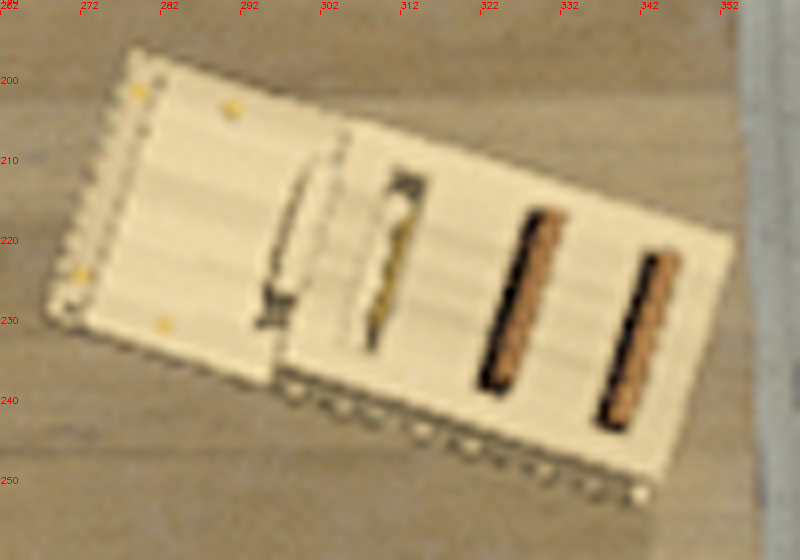

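View pics/t_strop.png

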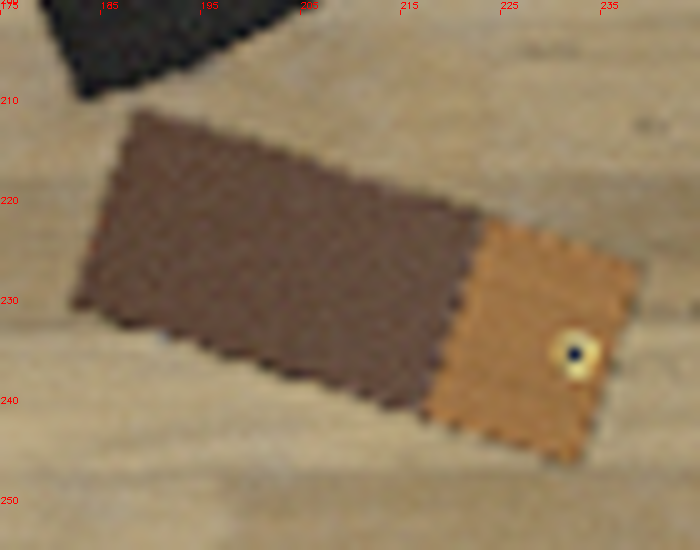

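View pics/s_rack.png

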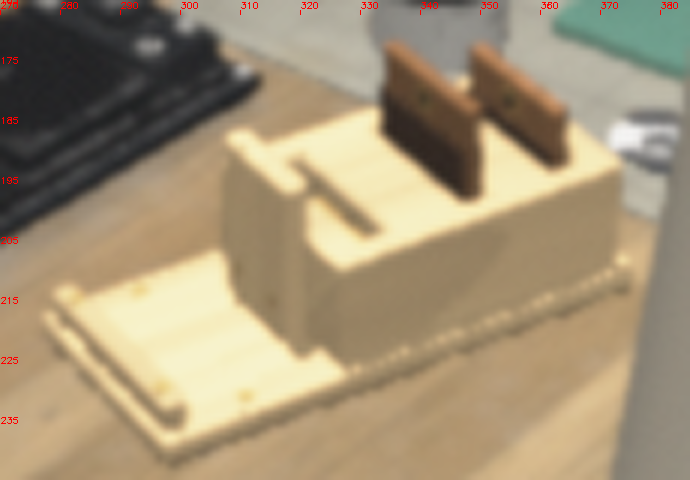

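View pics/s_strop.png

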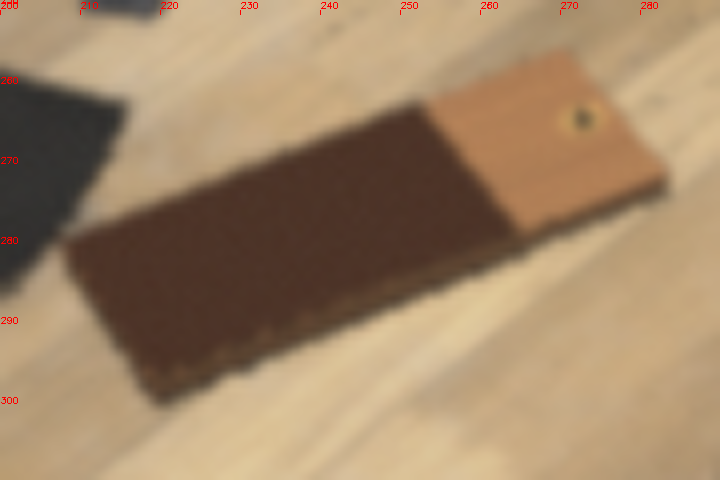

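```bash
cat > fit.py <<'E'
from h import *
from scipy.optimize import least_squares
T=cams.get_image('top');S=cams.get_image('scene')
def fit(obs,x0,d=False):
    def res(q):
        c,s=np.cos(q[2]),np.sin(q[2]); r=[]
        for p,X,uv in obs:
            X=np.array(X)/1000.; W=[q[0]+c*X[0]-s*X[1],q[1]+s*X[0]+c*X[1],X[2]]
            r+=list(proj(p,W)[0]-uv)
        return np.array(r)
    o=least_squares(res,x0,loss='soft_l1'); return o.x,res(o.x).reshape(-1,2)
rack=[(T,(53,118,12),(279.2,196.2)),(T,(-53,118,12),(268,229)),(T,(46,-113,62),(353.9,219.8)),(T,(-46,-113,62),(344.5,250)),(T,(-46,31,62),(297.6,236)),
(S,(-53,118,12),(297.5,238.3)),(S,(53,118,12),(277.5,217.5)),(S,(-46,31,62),(327.2,210)),(S,(-46,-113,62),(373.3,192.5)),(S,(-25,43,92),(318.7,197)),(S,(25,43,92),(308.3,188))]
for sel,n in ((rack,'both'),(rack[:5],'top'),(rack[5:],'scene')):
    q,r=fit(sel,[.4,-.15,0.2]); print(n,np.round(q,4)); print(np.round(r,1).tolist()) if n=='both' else 0
# strop; x foot->grip ; y left of x
st=[(T,(-80,32,11),(188.3,210.8)),(T,(-80,-32,11),(182.4,230.7)),(T,(80,32,9.5),(238.8,226.5)),(T,(80,-32,9.5),(232.5,246)),
(S,(-80,32,11),(208,280.5)),(S,(-80,-32,11),(219.5,300)),(S,(80,32,9.5),(270.5,256)),(S,(80,-32,9.5),(283,272))]
# image: x->right(-y world); y axis = up in image(+x world)
for sel,n in ((st,'both'),(st[:4],'top'),(st[4:],'scene')):
    q,r=fit(sel,[.4,.1,-1.4]); print(n,np.round(q,4)); print(np.round(r,1).tolist()) if n=='both' else 0
E
python3 fit.py
```

```text
both [ 0.5166 -0.2277 -0.3174]
[[-0.8, 0.4], [-0.2, 0.9], [-0.0, 0.6], [0.3, 0.7], [-0.5, -0.4], [0.6, 0.2], [-0.6, -0.9], [-0.2, -0.8], [1.1, -0.8], [-0.5, -0.6], [-0.9, -1.1]]
top [ 0.5179 -0.2285 -0.3197]
scene [ 0.5142 -0.2258 -0.3225]
both [ 0.5073  0.0738 -1.8761]
[[-0.3, 0.4], [-1.2, 0.8], [0.0, 0.2], [-0.1, 1.1], [-0.9, -0.3], [-0.3, -2.4], [-0.2, -0.6], [1.1, -1.0]]
top [ 0.509   0.0727 -1.8772]
scene [ 0.5045  0.0758 -1.8718]
```

Emit:
{"method": "carry_out", "body": {
  "rows": [
    [[1, 2.0, 3.5, 0, 0.08], [1, 2.0, 3.5, 0, 0.08], [1, 2.0, 3.5, 0, 0.08], [1, 2.0, 3.5, 0, 0.08], [1, 2.0, 3.5, 0, 0.08], [1, 2.0, 3.5, 0, 0.08], [1, 2.0, 3.5, 0, 0.08], [1, 2.0, 3.5, 0, 0.08], [1, 2.0, 3.5, 0, 0.08], [1, 2.0, 3.5, 0, 0.08], [1, 2.0, 3.5, 0, 0.08], [1, 2.0, 3.5, 0, 0.08]]
  ],
  "force": 20
}}

```text
clock: 2.8
position: [0.4077, -0.1287, 0.2316]
ee_rot: [0.0, 0.988, -0.156, 0.001]
contact_force: [0.5, 0.4, -0.1]
width: 0.0851
```

Emit:
{"method": "carry_out", "body": {
  "rows": [
    [[1, 2.2, 4.0, -2, 0], [1, 2.2, 4.0, -2, 0], [1, 2.2, 4.0, -2, 0], [1, 2.2, 4.0, -2, 0], [1, 0, 0, -2, 0], [1, 0, 0, 0, 0]]
  ]
}}

```text
clock: 3.4
position: [0.4932, 0.0312, 0.1288]
ee_rot: [0.0, 0.988, -0.156, -0.003]
contact_force: [-0.7, -0.2, 0.8]
width: 0.0854
```

```bash
python3 - <<'E'
from h import *
s=telemetry.get_state(); print(s['clock'],s['position'],s['qpos'],s['contact_force'],s['width'])
m=rot(s['ee_rot']);print(np.arctan2(m[1,0],m[0,0]))
p=snap('wrist','w1.png'); print(p['eye'],p['camera_matrix'])
for c in [(80,32),(80,-32),(32,32),(32,-32),(68,0)]:
    a=-1.876;X=np.array(c)/1000;W=[.508+np.cos(a)*X[0]-np.sin(a)*X[1],.0732+np.sin(a)*X[0]+np.cos(a)*X[1],.0095]
    print(c,proj(p,W)[0])
E
```

```text
3.4 [0.49320846 0.03121748 0.12883632] [-7.75080876e-02  2.41976181e-01  1.82862320e+00 -2.70628624e-04
  1.07708976e+00  2.35606548e-01] [-0.69923903 -0.18096174  0.76317059] 0.08536091129683353
-0.3129905169679082
[0.51749941 0.10254658 0.27188061] [[345.14997133   0.         278.99269387]
 [  0.         345.14997133 207.27037446]
 [  0.           0.           1.        ]]
(80, 32) [320.73600555 243.0221047 ]
(80, -32) [242.76021546 243.4380712 ]
(32, 32) [322.39821578 185.97996169]
(32, -32) [240.37095474 186.52709883]
(68, 0) [281.62409311 229.52049916]
```

View pics/w1.png

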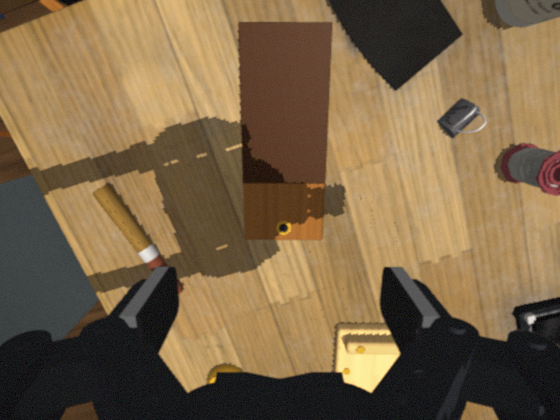

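Emit:
{"method": "carry_out", "body": {
  "rows": [
    [[0.75, 0.2, 0, -3, 0], [0.75, 0, 0, -3, 0], [0.75, 0, 0, -3, 0], [0.75, 0, 0, -1, 0], [0.75, 0, 0, 0, 0], [0.75, 0, 0, -0.5, 0], [0.75, 0, 0, -0.5, 0], [0.75, 0, 0, 0, 0]]
  ]
}}

```text
clock: 4.25
position: [0.4974, 0.0296, 0.0218]
ee_rot: [-0.0, 0.988, -0.157, 0.001]
contact_force: [0.2, -0.4, 0.3]
width: 0.0748
```

```bash
python3 - <<'E'
from h import *
s=telemetry.get_state(); print(s['clock'],s['position'],s['contact_force'],s['width'])
p=snap('wrist','w2.png'); m=rot(s['ee_rot']);print(proj(p,s['position']))
p=snap('scene','s2.png'); a=cv2.imread('pics/s2.png')[220:320,180:330];cv2.imwrite('pics/s2c.png',cv2.resize(a,None,fx=5,fy=5,interpolation=2))
E
```

```text
4.25 [0.49737298 0.02964806 0.02176891] [ 0.22676924 -0.36995583  0.31879488] 0.07477593596028732
[[278.42713547 273.2742352 ]]
```

View pics/w2.png

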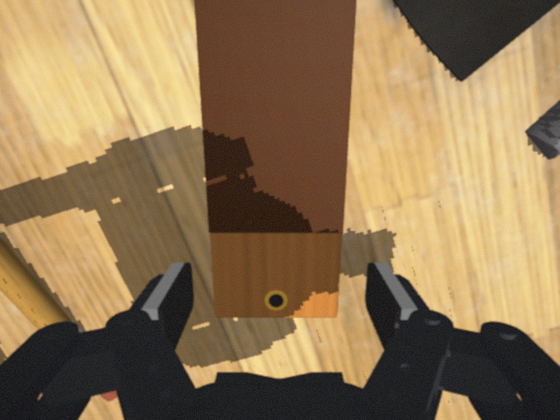

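View pics/s2c.png

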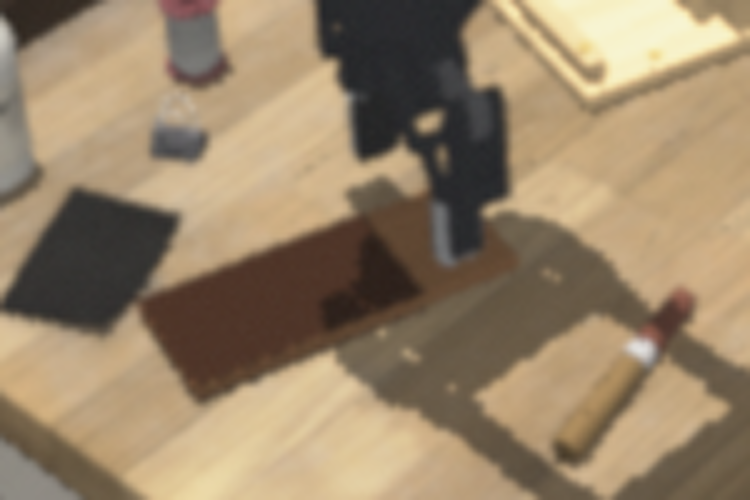

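Emit:
{"method": "carry_out", "body": {
  "rows": [
    [[0.75, 0, 0, -0.7, 0], [0.75, 0, 0, -0.7, 0], [0.75, 0, 0, -0.4, 0], [0.75, 0, 0, 0, 0], [0.75, 0, 0, 0, 0]]
  ]
}}

```text
clock: 4.85
position: [0.497, 0.0298, 0.003]
ee_rot: [0.0, 0.988, -0.157, -0.0]
contact_force: [-0.3, 0.0, 0.1]
width: 0.0742
```

```bash
python3 - <<'E'
from h import *
p=snap('scene','s3.png'); a=cv2.imread('pics/s3.png')[220:320,180:330];cv2.imwrite('pics/s3c.png',cv2.resize(a,None,fx=5,fy=5,interpolation=2))
E
```

```text
(no output)
```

View pics/s3c.png

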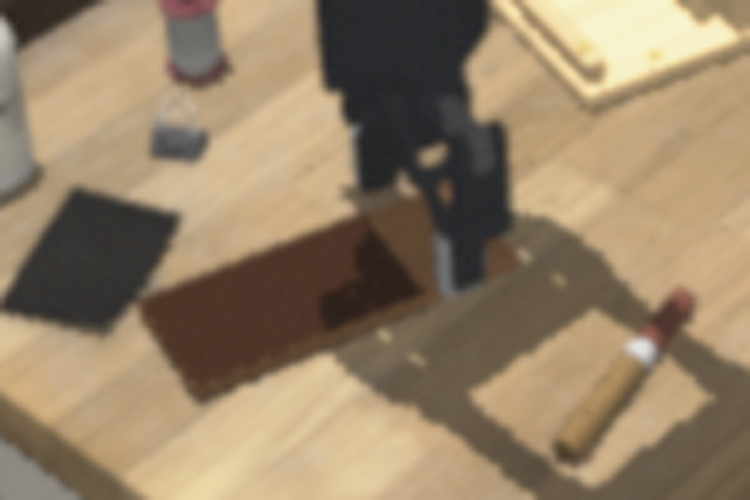

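Emit:
{"method": "carry_out", "body": {
  "rows": [
    [[0.65, 0, 0, -0.2, 0], [0.65, 0, 0, -0.2, 0], [0.65, 0, 0, -0.1, 0], [0.65, 0, 0, 0, 0]]
  ]
}}

```text
clock: 5.3
position: [0.4969, 0.0298, -0.0018]
ee_rot: [0.0, 0.988, -0.157, -0.0]
contact_force: [0.6, 0.4, -0.5]
width: 0.0704
```

Emit:
{"method": "carry_out", "body": {
  "rows": [
    [[0.65, 0, 0, -0.2, 0], [0.65, 0, 0, -0.1, 0], [0.65, 0, 0, 0, 0]]
  ]
}}

```text
clock: 5.6
position: [0.4969, 0.0298, -0.0048]
ee_rot: [0.0, 0.988, -0.157, -0.0]
contact_force: [-0.2, -0.2, -0.4]
width: 0.0704
```

Emit:
{"method": "carry_out", "body": {
  "rows": [
    [[-0.2, 0, 0, 0, 0], [-0.2, 0, 0, 0, 0], [-0.2, 0, 0, 0, 0], [-0.2, 0, 0, 0, 0], [-0.2, 0, 0, 0, 0]]
  ],
  "force": 20
}}

```text
clock: 6.1
position: [0.497, 0.0298, -0.0045]
ee_rot: [-0.0, 0.988, -0.157, 0.0]
contact_force: [-0.6, 0.8, 4.9]
width: 0.0635
```

```bash
python3 - <<'E'
from h import *
p=snap('scene','s4.png'); a=cv2.imread('pics/s4.png')[220:320,180:330];cv2.imwrite('pics/s4c.png',cv2.resize(a,None,fx=5,fy=5,interpolation=2))
E
```

```text
(no output)
```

View pics/s4c.png

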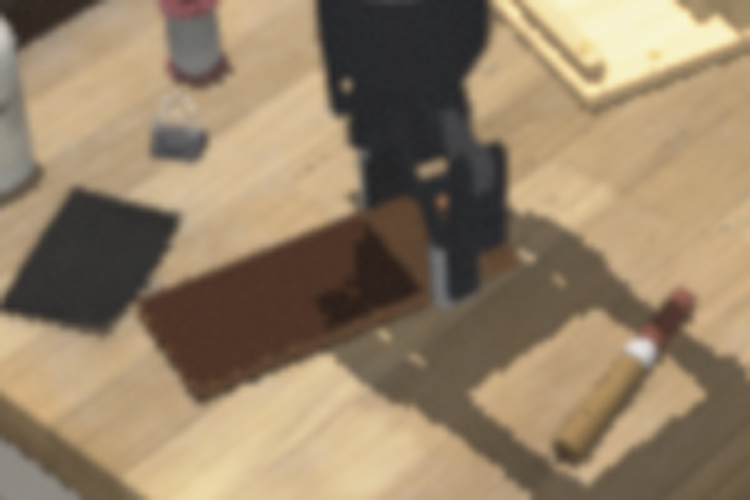

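Emit:
{"method": "carry_out", "body": {
  "rows": [
    [[-0.2, 0, 0, 1, 0], [-0.2, 0, 0, 2, 0], [-0.2, 0, 0, 2, 0], [-0.2, 0, 0, 2, 0], [-0.2, 0, 0, 3, 0], [-0.2, 0, 0, 3, 0], [-0.2, 0, 0, 3, 0], [-0.2, 0, 0, 0, 0]]
  ]
}}

```text
clock: 6.95
position: [0.5002, 0.0295, 0.1596]
ee_rot: [-0.0, 0.988, -0.157, 0.005]
contact_force: [0.5, -0.4, -1.9]
width: 0.0633
```

```bash
python3 - <<'E'
from h import *
p=snap('scene','s5.png'); a=cv2.imread('pics/s5.png')[170:320,170:370];cv2.imwrite('pics/s5c.png',cv2.resize(a,None,fx=4,fy=4,interpolation=2))
p=snap('wrist','w5.png')
E
```

```text
(no output)
```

View pics/s5c.png

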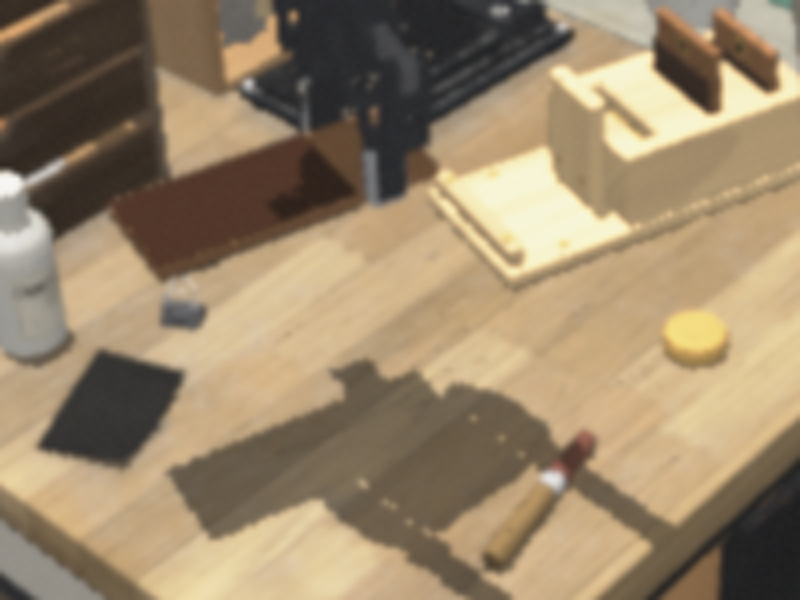

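View pics/w5.png

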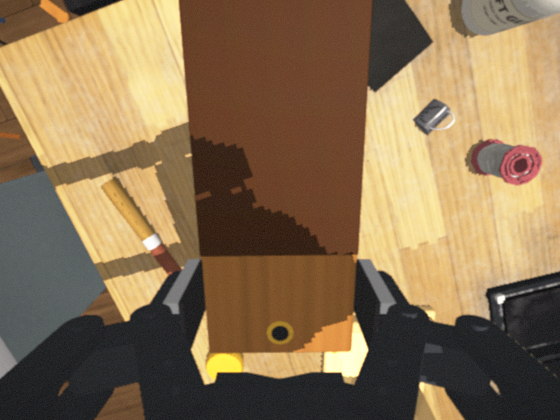

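The strop is held at the grip end, about 125 mm from the foot, and it doesn't droop. I need something to tilt it against, so I'll check how much room there is beyond the bench's left end.

```bash
python3 - <<'E'
import cv2
def g(src,r,f,out):
    a=cv2.imread('pics/'+src)[r[0]:r[1],r[2]:r[3]]; a=cv2.resize(a,None,fx=f,fy=f,interpolation=cv2.INTER_CUBIC); a=cv2.convertScaleAbs(a,alpha=1.8,beta=20)
    for i in range(0,a.shape[1],20*f): cv2.putText(a,str(r[2]+i//f),(i,8),0,.35,(0,0,255),1); cv2.line(a,(i,10),(i,14),(0,0,255),1)
    for i in range(0,a.shape[0],20*f): cv2.putText(a,str(r[0]+i//f),(0,i+3),0,.35,(0,0,255),1)
    cv2.imwrite('pics/'+out,a)
g('top0.png',(90,300,0,200),3,'t_bag.png')
g('scene0.png',(220,420,0,280),3,'s_bag.png')
E
```

```text
(no output)
```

View pics/t_bag.png

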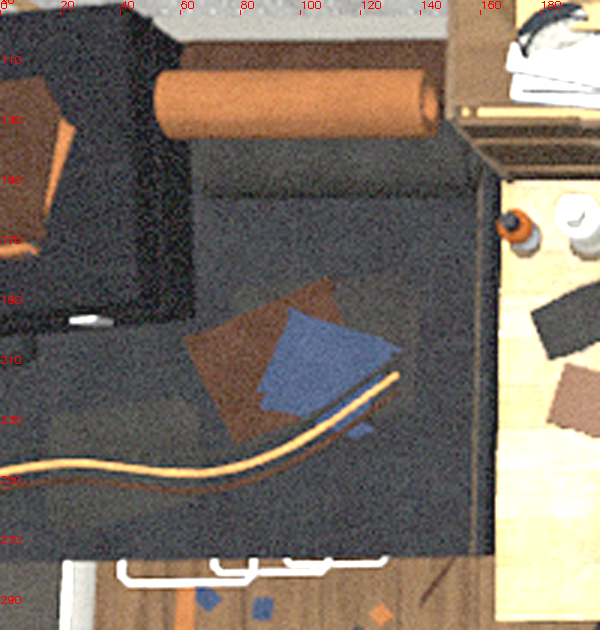

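View pics/s_bag.png

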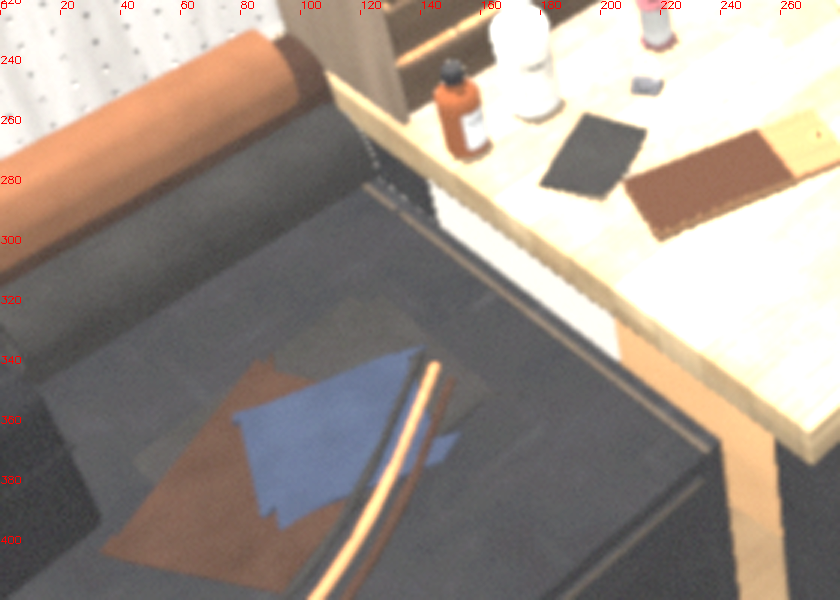

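```bash
python3 - <<'E'
from h import *
T=cams.get_image('top');S=cams.get_image('scene')
def ray(p,uv):
    d=rot(p['attitude'])@np.linalg.inv(p['camera_matrix'])@[*uv,1]; return np.array(p['eye']),d/np.linalg.norm(d)
for a,b in [((134,206),(140,336)),((97,193),(78,358)),((132,215),(145,341)),((157,260),(237,369))]:
    e1,d1=ray(T,a);e2,d2=ray(S,b)
    t=np.linalg.lstsq(np.c_[d1,-d2],e2-e1,rcond=None)[0]; x=e1+t[0]*d1;y=e2+t[1]*d2; print(x.round(3),y.round(3))
print(onz(T,[(165,210),(165,290)],0), onz(S,[(225,340),(160,285)],0))
E
```

```text
[ 0.584  0.317 -0.034] [ 0.582  0.315 -0.035]
[ 0.626  0.431 -0.031] [ 0.626  0.431 -0.031]
[ 0.556  0.32  -0.026] [ 0.555  0.319 -0.026]
[ 0.417  0.249 -0.062] [ 0.387  0.225 -0.068]
[[0.56715491 0.21196647 0.        ]
 [0.32797347 0.2075861  0.        ]] [[0.41314192 0.225084   0.        ]
 [0.64042394 0.2117318  0.        ]]
```

```bash
python3 - <<'E'
from h import *
T=cams.get_image('top')
a=cv2.imread('pics/top0.png')[255:345,270:410]; a=cv2.resize(a,None,fx=5,fy=5,interpolation=2);a=cv2.convertScaleAbs(a,alpha=1.4,beta=10)
for i in range(0,14): cv2.putText(a,str(270+i*10),(i*50,10),0,.35,(0,0,255),1)
for i in range(0,9): cv2.putText(a,str(255+i*10),(0,i*50+4),0,.35,(0,0,255),1)
cv2.imwrite('pics/edge.png',a)
for uv in [(290,292),(330,292),(370,292),(390,275),(279,268),(290,320)]: print(uv,onz(T,uv,0)[0].round(3))
E
```

```text
(290, 292) [ 0.318 -0.164  0.   ]
(330, 292) [ 0.316 -0.284  0.   ]
(370, 292) [ 0.315 -0.404  0.   ]
(390, 275) [ 0.364 -0.466  0.   ]
(279, 268) [ 0.389 -0.132  0.   ]
(290, 320) [ 0.236 -0.163  0.   ]
```

View pics/edge.png

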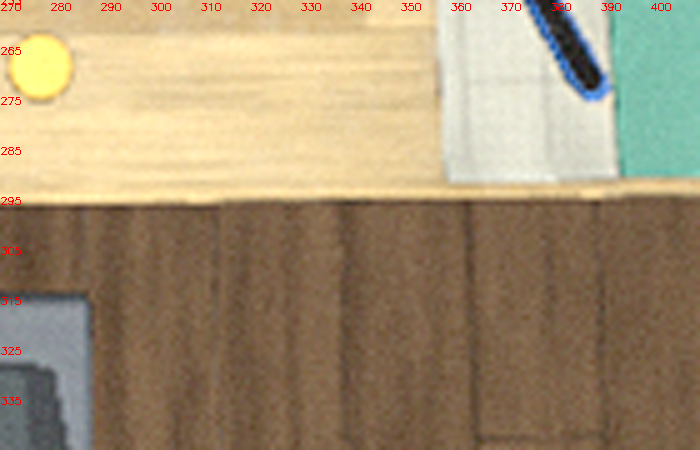

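Emit:
{"method": "carry_out", "body": {
  "rows": [
    [[-0.2, -1, -1.2, 0, 0.06], [-0.2, -1.4, -1.8, 0, 0.12], [-0.2, -1.4, -1.8, 0, 0.12], [-0.2, -1.4, -1.8, 0, 0.12], [-0.2, -1.4, -1.8, 0, 0.12], [-0.2, -1.4, -1.8, 0, 0.12], [-0.2, -1.4, -1.8, 0, 0.12], [-0.2, -1.4, -1.8, 0, 0.12], [-0.2, -1.4, -1.8, 0, 0.12]]
  ]
}}

```text
clock: 8.1
position: [0.3738, -0.1265, 0.1541]
ee_rot: [-0.001, 0.938, 0.347, -0.001]
contact_force: [1.5, 0.1, -1.3]
width: 0.0634
```

Emit:
{"method": "carry_out", "body": {
  "rows": [
    [[-0.2, -1.4, -1.8, 0, 0.12], [-0.2, -1.4, -1.8, 0, 0.12], [-0.2, -1.4, -1.8, 0, 0.12], [-0.2, -1.4, -1.8, 0, 0.12], [-0.2, -1.4, -1.8, 0, 0.12], [-0.2, -1.4, -1.8, 0, 0.12], [-0.2, -1, -1.6, 0, 0.1], [-0.2, 0, 0, 0, 0.05], [-0.2, 0, 0, 0, 0]]
  ]
}}

```text
clock: 9.0
position: [0.2804, -0.25, 0.1543]
ee_rot: [-0.001, 0.707, 0.708, 0.0]
contact_force: [0.1, 0.1, -1.2]
width: 0.0631
```

```bash
python3 - <<'E'
from h import *
s=telemetry.get_state(); print(s['clock'],s['position'],s['qpos'].round(2)); m=rot(s['ee_rot']);print(np.arctan2(m[1,0],m[0,0]))
p=snap('wrist','w6.png'); q=snap('top','t6.png')
print(proj(p,[[.307,-.20,0],[.307,-.3,0]]))
E
```

```text
9.0 [ 0.280354   -0.24999403  0.15425274] [-0.91  0.04  2.01  0.    1.1  -2.49]
1.572191736930342
[[332.52367479 217.94866644]
 [222.42956262 217.88822615]]
```

View pics/w6.png

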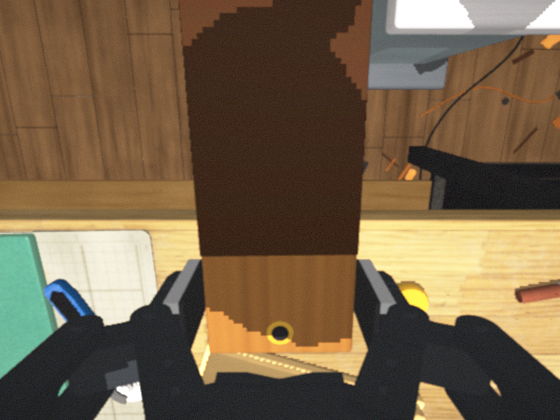

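View pics/t6.png

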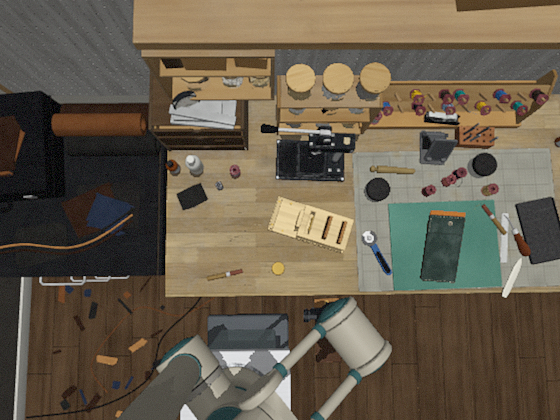

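```bash
python3 - <<'E'
from h import *
p=cams.get_image('wrist');T=cams.get_image('top');S=cams.get_image('scene')
print(p['eye'])
for z in [-.05,-.1,-.2,-.3,-.5,-.7]:
    for u in (100,):
        X=onz(p,(u,181),z)[0]; print(z,X.round(3),proj(T,X)[0].round(),proj(S,X)[0].round())
E
python3 -c "
import cv2
a=cv2.imread('pics/scene0.png')[190:380,220:500];a=cv2.convertScaleAbs(cv2.resize(a,None,fx=2.8,fy=2.8,interpolation=2),alpha=1.6,beta=15);cv2.imwrite('pics/s0f.png',a)"
```

```text
[ 0.20803667 -0.24867006  0.29777545]
-0.05 [ 0.284 -0.432 -0.05 ] [376. 300.] [444. 230.]
-0.1 [ 0.295 -0.459 -0.1  ] [380. 295.] [443. 238.]
-0.2 [ 0.317 -0.512 -0.2  ] [388. 286.] [440. 253.]
-0.3 [ 0.339 -0.564 -0.3  ] [394. 278.] [438. 266.]
-0.5 [ 0.383 -0.67  -0.5  ] [405. 265.] [434. 289.]
-0.7 [ 0.427 -0.776 -0.7  ] [414. 255.] [431. 307.]
```

View pics/s0f.png

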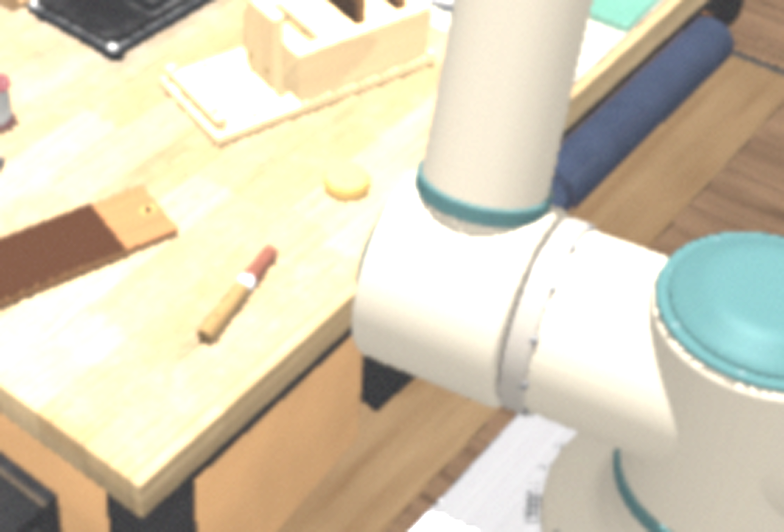

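Emit:
{"method": "carry_out", "body": {
  "rows": [
    [[-0.2, 0, 0, -2, 0], [-0.2, 0, 0, -3, 0], [-0.2, 0, 0, -3, 0], [-0.2, 0, 0, -3, 0], [-0.2, 0, 0, -2, 0], [-0.2, 0, 0, -1, 0], [-0.2, 0, 0, 0, 0]]
  ]
}}

```text
clock: 9.95
position: [0.2805, -0.2491, 0.0142]
ee_rot: [-0.002, 0.706, 0.708, 0.0]
contact_force: [0.5, 0.4, -0.6]
width: 0.0634
```

Emit:
{"method": "carry_out", "body": {
  "rows": [
    [[-0.2, 0, 0, -0.5, 0], [-0.2, 0, 0, -0.5, 0], [-0.2, 0, 0, -0.5, 0], [-0.2, 0, 0, -0.5, 0], [-0.2, 0, 0, -0.5, 0], [-0.2, 0, 0, 0, 0]]
  ]
}}

```text
clock: 10.55
position: [0.2808, -0.2501, -0.0101]
ee_rot: [-0.0, 0.706, 0.708, 0.0]
contact_force: [-0.4, -0.1, -0.4]
width: 0.063
```

```bash
python3 - <<'E'
from h import *
s=telemetry.get_state(); print(s['clock'],s['position'],s['contact_force'],s['moment'])
p=snap('wrist','w7.png')
E
```

```text
10.55 [ 0.28080356 -0.25006711 -0.01008737] [-0.38165049 -0.14992748 -0.41777384] [-0.00954032 -0.06569498  0.01271196]
```

View pics/w7.png

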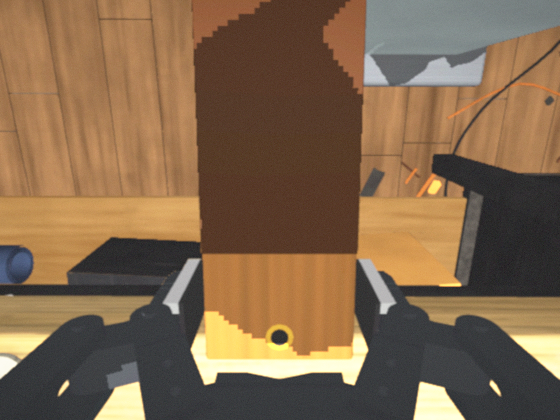

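Emit:
{"method": "carry_out", "body": {
  "rows": [
    [[-0.2, 0, 0, -0.3, 0], [-0.2, 0.1, 0, -0.3, 0], [-0.2, 0.1, 0, -0.3, 0], [-0.2, 0.1, 0, -0.3, 0], [-0.2, 0.1, 0, -0.3, 0], [-0.2, 0.1, 0, -0.2, 0], [-0.2, 0, 0, 0, 0]]
  ]
}}

```text
clock: 11.3
position: [0.2854, -0.25, -0.0269]
ee_rot: [-0.001, 0.706, 0.709, -0.0]
contact_force: [-5.2, -1.3, 2.3]
width: 0.0633
```

```bash
python3 - <<'E'
from h import *
s=telemetry.get_state(); print(s['clock'],s['position'],s['contact_force'],s['moment'])
p=snap('wrist','w8.png')
E
```

```text
11.3 [ 0.28540272 -0.25000048 -0.02692185] [-5.21063877 -1.2980063   2.30528085] [-0.20762061  0.57804161 -0.01516365]
```

View pics/w8.png

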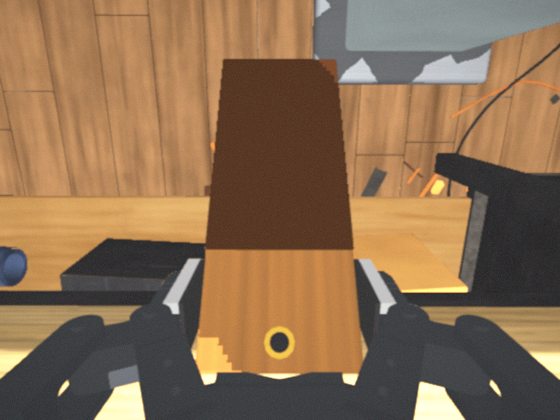

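Emit:
{"method": "carry_out", "body": {
  "rows": [
    [[-0.2, 0.1, 0, -0.2, 0], [-0.2, 0.1, 0, -0.2, 0], [-0.2, 0.1, 0, -0.1, 0], [-0.2, 0.1, 0, -0.1, 0], [-0.2, 0, 0, 0, 0]]
  ]
}}

```text
clock: 11.85
position: [0.2889, -0.25, -0.0327]
ee_rot: [-0.001, 0.705, 0.709, -0.001]
contact_force: [-7.8, -2.4, 6.1]
width: 0.0632
```

```bash
cat > tilt.py <<'E'
from h import *
import sys
s=telemetry.get_state(); print(s['clock'],s['position'],s['contact_force'].round(1))
p=snap('wrist',sys.argv[1]); m=rot(s['ee_rot'])
# tool frame: x jaw, z down. strop foot direction in tool frame: horizontally toward camera side
ec=m.T@(np.array(p['eye'])-s['position']); sg=np.sign(ec[1])
for th in range(20,86,5):
    t=np.radians(th); f=np.array([0,sg*np.cos(t),np.sin(t)]); n=np.array([0,sg*np.sin(t),-np.cos(t)])
    a=np.array([0,0,-.010]); o=[]
    for L,h in ((.125,.0055),(.013,.0055),(-.035,.004)):
        for sx in (-.032,.032): o.append(proj(p,s['position']+m@(a+f*L+n*h+[sx,0,0]))[0].round().astype(int).tolist())
    print(th,o)
E
python3 tilt.py w9.png
```

```text
11.85 [ 0.28892697 -0.24998409 -0.03268027] [-7.8 -2.4  6.1]
20 [[203, -8], [350, -8], [199, 251], [353, 251], [199, 367], [354, 367]]
25 [[208, 8], [345, 7], [200, 249], [352, 249], [197, 369], [355, 369]]
30 [[212, 23], [341, 23], [201, 248], [352, 248], [195, 370], [357, 370]]
35 [[216, 39], [337, 39], [201, 248], [351, 248], [193, 371], [359, 371]]
40 [[220, 54], [334, 54], [202, 247], [351, 247], [192, 370], [360, 370]]
45 [[223, 69], [332, 69], [203, 247], [350, 247], [190, 369], [362, 369]]
50 [[225, 83], [329, 83], [203, 247], [349, 247], [188, 367], [363, 367]]
55 [[227, 98], [327, 98], [204, 247], [349, 247], [186, 364], [365, 364]]
60 [[229, 112], [325, 112], [204, 248], [348, 248], [185, 361], [366, 361]]
65 [[231, 126], [324, 126], [205, 249], [348, 249], [183, 356], [368, 356]]
70 [[233, 140], [323, 140], [205, 250], [347, 250], [182, 351], [369, 351]]
75 [[234, 154], [321, 154], [206, 251], [347, 251], [181, 344], [370, 344]]
80 [[235, 167], [320, 167], [206, 252], [347, 252], [180, 337], [371, 337]]
85 [[236, 181], [320, 181], [207, 254], [346, 254], [179, 330], [372, 330]]
```

View pics/w9.png

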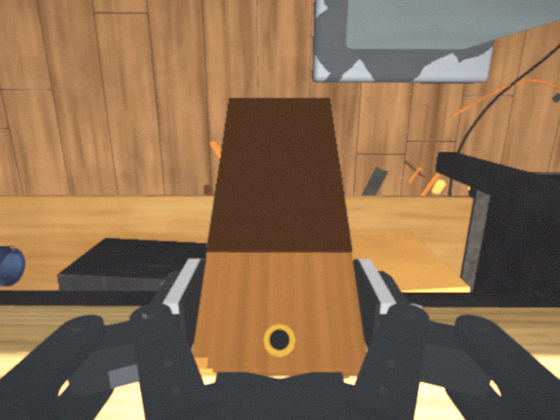

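Emit:
{"method": "carry_out", "body": {
  "rows": [
    [[-0.2, 0.1, 0, -0.1, 0], [-0.2, 0.1, 0, -0.1, 0], [-0.2, 0.1, 0, 0, 0], [-0.2, 0, 0, 0, 0]]
  ]
}}

```text
clock: 12.3
position: [0.2906, -0.2499, -0.0346]
ee_rot: [-0.002, 0.705, 0.709, -0.001]
contact_force: [-14.7, -5.6, 9.3]
width: 0.0632
```

```bash
python3 tilt.py w10.png | head -1
```

```text
12.3 [ 0.29064286 -0.24990904 -0.03458693] [-14.7  -5.6   9.3]
```

View pics/w10.png

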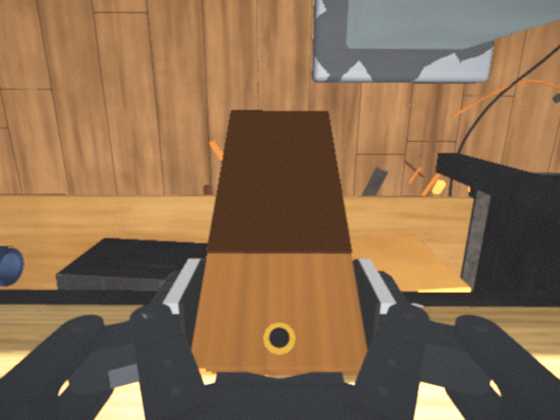

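Emit:
{"method": "carry_out", "body": {
  "rows": [
    [[-0.2, -0.5, 0, 0.3, 0], [-0.2, -0.7, 0, 1, 0], [-0.2, -0.5, 0, 2, 0], [-0.2, 0, 0, 3, 0], [-0.2, 0, 0, 4, 0], [-0.2, 0, 0, 4, 0], [-0.2, 0, 0, 4, 0], [-0.2, 0, 0, 4, 0], [-0.2, 0, 0, 4, 0], [-0.2, 0, 0, 3, 0], [-0.2, 0, 0, 1, 0]]
  ]
}}

```text
clock: 13.45
position: [0.277, -0.2511, 0.2717]
ee_rot: [0.004, 0.706, 0.708, -0.0]
contact_force: [0.3, -0.0, -1.6]
width: 0.0631
```

Emit:
{"method": "carry_out", "body": {
  "rows": [
    [[-0.2, 0.8, 0.2, 0, -0.08], [-0.2, 1.6, 0.3, 0, -0.12], [-0.2, 1.6, 0.3, 0, -0.12], [-0.2, 1.6, 0.3, 0, -0.12], [-0.2, 1.6, 0.3, 0, -0.12], [-0.2, 1.6, 0.3, 0, -0.12], [-0.2, 1.6, 0.3, 0, -0.12], [-0.2, 1.6, 0.3, 0, -0.12], [-0.2, 1.6, 0.3, 0, -0.12], [-0.2, 1.6, 0.3, 0, -0.12], [-0.2, 1.6, 0.3, 0, -0.12], [-0.2, 1.6, 0.3, 0, -0.12]]
  ]
}}

```text
clock: 14.65
position: [0.4599, -0.2144, 0.2667]
ee_rot: [-0.001, 0.996, 0.084, -0.001]
contact_force: [-0.4, -0.0, -1.4]
width: 0.0632
```

Emit:
{"method": "carry_out", "body": {
  "rows": [
    [[-0.2, 1.6, 0.4, 0, -0.12], [-0.2, 1.6, 0.4, 0, -0.12], [-0.2, 1.4, 0.4, 0, -0.12], [-0.2, 0.7, 0.2, 0, -0.1], [-0.2, 0, 0, 0, -0.04], [-0.2, 0, 0, 0, 0]]
  ]
}}

```text
clock: 15.25
position: [0.5124, -0.2006, 0.2666]
ee_rot: [-0.001, 0.987, -0.162, -0.002]
contact_force: [-0.2, 0.6, -1.8]
width: 0.0635
```

```bash
python3 tilt.py w11.png >/dev/null; python3 - <<'E'
from h import *
s=telemetry.get_state(); print(s['clock'],s['position'],s['qpos'].round(2)); m=rot(s['ee_rot']);print(np.arctan2(m[1,0],m[0,0]))
p=snap('wrist','w11.png');q=snap('scene','s11.png')
a=-.3185
for c in [(53,118,12),(-53,118,12),(53,103,26),(-53,103,26),(53,115,26),(-53,115,26)]:
    X=np.array(c)/1000;print(c,proj(p,[.517+np.cos(a)*X[0]-np.sin(a)*X[1],-.228+np.sin(a)*X[0]+np.cos(a)*X[1],X[2]])[0].round(1))
E
```

```text
15.3 [ 0.51234351 -0.20074213  0.26686926] [-0.5   0.22  1.49  0.    1.43 -0.18]
-0.32484836872568035
(53, 118, 12) [339.5  84.7]
(-53, 118, 12) [242.1  85.4]
(53, 103, 26) [341.  99.]
(-53, 103, 26) [241.2  99.7]
(53, 115, 26) [341.5  87. ]
(-53, 115, 26) [240.8  87.7]
```

View pics/w11.png

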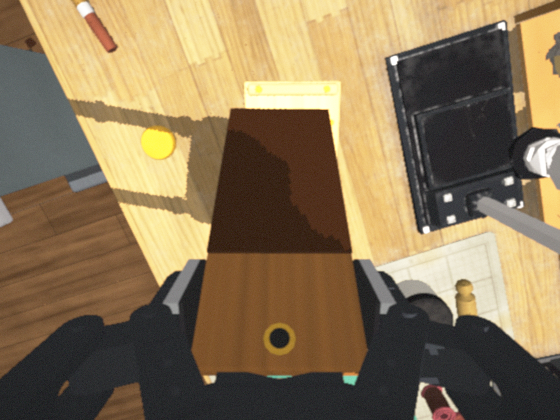

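View pics/s11.png

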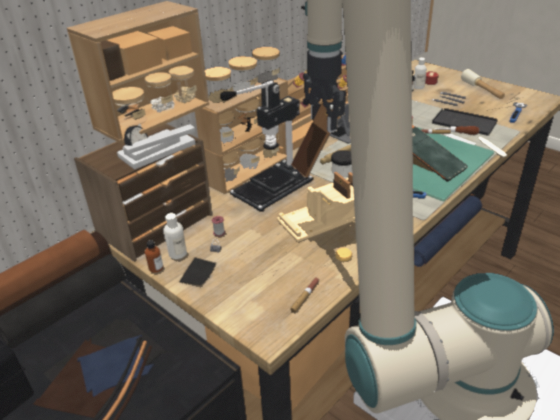

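Emit:
{"method": "carry_out", "body": {
  "rows": [
    [[-0.2, 0.5, 0.1, 0, 0], [-0.2, 0.5, 0.1, -1, 0], [-0.2, 0.4, 0.1, -2, 0], [-0.2, 0, 0, -2, 0], [-0.2, 0, 0, -2, 0], [-0.2, 0, 0, -2, 0], [-0.2, 0, 0, -1.5, 0], [-0.2, 0, 0, 0, 0]]
  ]
}}

```text
clock: 16.2
position: [0.5255, -0.1972, 0.1604]
ee_rot: [-0.001, 0.987, -0.162, -0.003]
contact_force: [-0.1, -0.1, -1.9]
width: 0.0634
```

```bash
cat > v.py <<'E'
from h import *
import sys
n=sys.argv[1]
s=telemetry.get_state(); print(s['clock'],s['position'].round(4),s['contact_force'].round(1)); m=rot(s['ee_rot']);print(np.arctan2(m[1,0],m[0,0]))
p=snap('wrist','w%s.png'%n);q=snap('scene','s%s.png'%n)
a=cv2.imread('pics/s%s.png'%n)[90:250,250:400];cv2.imwrite('pics/s%sc.png'%n,cv2.resize(a,None,fx=4,fy=3.75,interpolation=2))
a=-.3185
for c in [(53,118,12),(-53,118,12),(53,103,26),(-53,103,26)]:
    X=np.array(c)/1000;print(c,proj(p,[.517+np.cos(a)*X[0]-np.sin(a)*X[1],-.228+np.sin(a)*X[0]+np.cos(a)*X[1],X[2]])[0].round(1))
E
python3 v.py 12
```

```text
16.2 [ 0.5255 -0.1972  0.1604] [-0.1 -0.1 -1.9]
-0.325807018236832
(53, 118, 12) [347.2  88. ]
(-53, 118, 12) [214.6  89.1]
(53, 103, 26) [349.6 107.7]
(-53, 103, 26) [212.5 108.8]
```

View pics/w12.png

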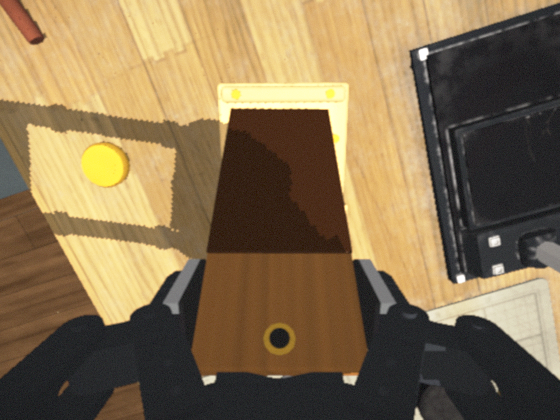

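View pics/s12c.png

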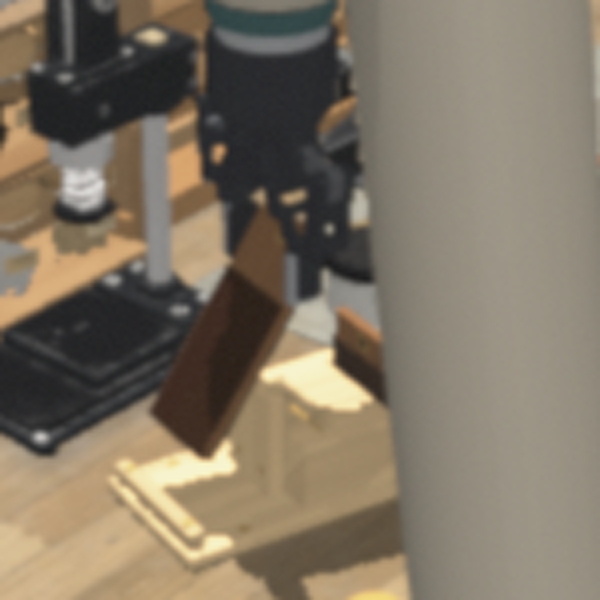

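Emit:
{"method": "carry_out", "body": {
  "rows": [
    [[-0.2, 0.3, 0.1, 0, 0], [-0.2, 0, 0, -1, 0], [-0.2, 0, 0, -1, 0], [-0.2, 0, 0, -0.8, 0], [-0.2, 0, 0, 0, 0]]
  ]
}}

```text
clock: 16.8
position: [0.5288, -0.1966, 0.1335]
ee_rot: [-0.001, 0.987, -0.162, -0.002]
contact_force: [0.1, -0.7, -1.2]
width: 0.0633
```

```bash
python3 v.py 13
```

```text
16.8 [ 0.5288 -0.1966  0.1335] [ 0.1 -0.7 -1.2]
-0.32598587811089824
(53, 118, 12) [349.4  88.7]
(-53, 118, 12) [203.5  89.9]
(53, 103, 26) [352.1 110.5]
(-53, 103, 26) [200.7 111.8]
```

View pics/w13.png

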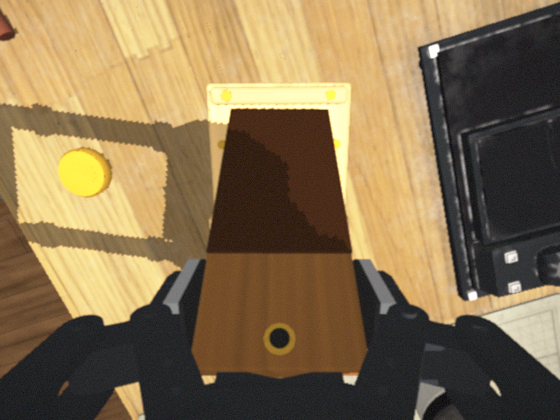

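View pics/s13c.png

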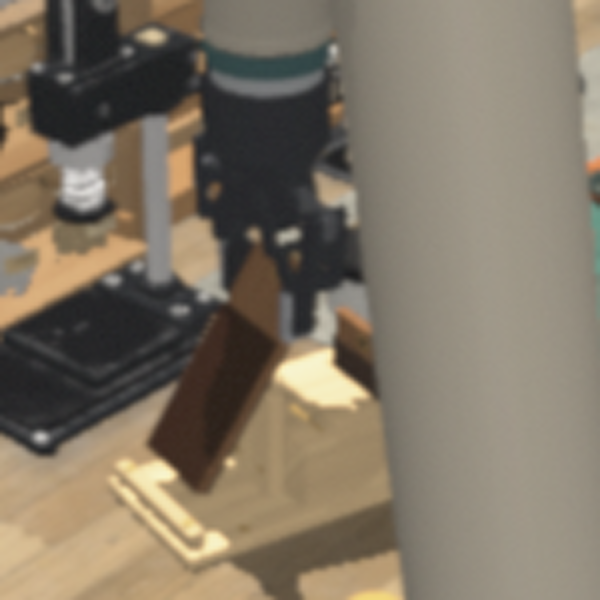

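Emit:
{"method": "carry_out", "body": {
  "rows": [
    [[-0.2, 0, 0, -0.6, 0], [-0.2, 0, 0, -0.6, 0], [-0.2, 0, 0, -0.4, 0], [-0.2, 0, 0, 0, 0]]
  ]
}}

```text
clock: 17.3
position: [0.5295, -0.197, 0.1185]
ee_rot: [-0.0, 0.987, -0.162, -0.001]
contact_force: [-0.2, 0.6, -1.1]
width: 0.0633
```

Emit:
{"method": "carry_out", "body": {
  "rows": [
    [[-0.2, 0, 0, -0.3, 0], [-0.2, 0, 0, -0.2, 0], [-0.2, 0, 0, 0, 0]]
  ]
}}

```text
clock: 17.6
position: [0.5299, -0.1972, 0.1141]
ee_rot: [-0.0, 0.987, -0.162, -0.0]
contact_force: [0.2, 0.4, -1.7]
width: 0.0632
```

```bash
python3 v.py 14
```

```text
17.6 [ 0.5299 -0.1972  0.1141] [ 0.2  0.4 -1.7]
-0.3259847204744566
(53, 118, 12) [352.7  87.2]
(-53, 118, 12) [195.   88.5]
(53, 103, 26) [355.9 110.9]
(-53, 103, 26) [191.8 112.2]
```

View pics/w14.png

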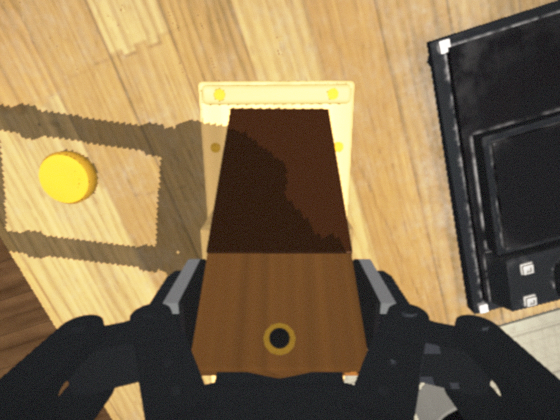

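View pics/s14c.png

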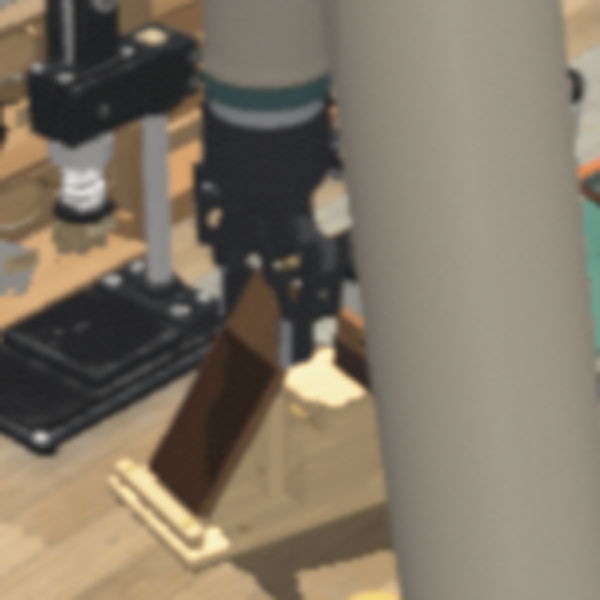

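Emit:
{"method": "carry_out", "body": {
  "rows": [
    [[-0.2, 0, 0, -0.2, 0], [-0.2, 0, 0, -0.1, 0], [-0.2, 0, 0, 0, 0]]
  ]
}}

```text
clock: 18.0
position: [0.5299, -0.1972, 0.1112]
ee_rot: [-0.0, 0.987, -0.162, -0.0]
contact_force: [0.3, -0.9, -1.4]
width: 0.063
```

Emit:
{"method": "carry_out", "body": {
  "rows": [
    [[-0.2, 0, 0, -0.2, 0], [-0.2, 0, 0, 0, 0]]
  ]
}}

```text
clock: 18.2
position: [0.5305, -0.1968, 0.1095]
ee_rot: [-0.0, 0.987, -0.162, 0.001]
contact_force: [0.4, 1.9, 0.2]
width: 0.0631
```

Emit:
{"method": "carry_out", "body": {
  "rows": [
    [[-0.2, 0.06, 0.2, 0, 0], [-0.2, 0, 0, -0.1, 0], [-0.2, 0, 0, 0, 0]]
  ]
}}

```text
clock: 18.5
position: [0.5306, -0.1954, 0.1083]
ee_rot: [0.0, 0.987, -0.162, -0.0]
contact_force: [0.0, 0.1, 0.0]
width: 0.0634
```

Emit:
{"method": "carry_out", "body": {
  "rows": [
    [[-0.2, 0, 0, -0.2, 0], [-0.2, 0, 0, 0, 0]]
  ]
}}

```text
clock: 18.7
position: [0.5305, -0.1959, 0.1078]
ee_rot: [0.001, 0.987, -0.162, 0.0]
contact_force: [-3.4, -0.8, 8.7]
width: 0.0633
```

Emit:
{"method": "carry_out", "body": {
  "rows": [
    [[-0.2, 0, 0, 0.1, 0], [0.55, 0, 0, 0, 0], [0.55, 0, 0, 0, 0], [0.7, 0, 0, 0, 0], [0.7, 0, 0, 0, 0], [0.8, 0, 0, 0, 0]]
  ]
}}

```text
clock: 19.3
position: [0.5306, -0.1952, 0.1071]
ee_rot: [-0.0, 0.987, -0.162, -0.0]
contact_force: [-0.4, -0.2, 0.4]
width: 0.0771
```

```bash
python3 v.py 15
```

```text
19.3 [ 0.5306 -0.1952  0.1071] [-0.4 -0.2  0.4]
-0.32602177347969896
(53, 118, 12) [354.6  90.2]
(-53, 118, 12) [192.6  91.5]
(53, 103, 26) [357.9 114.6]
(-53, 103, 26) [189.2 116. ]
```

View pics/w15.png

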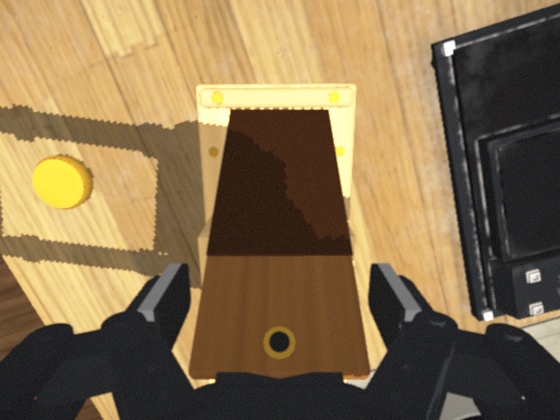

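View pics/s15c.png

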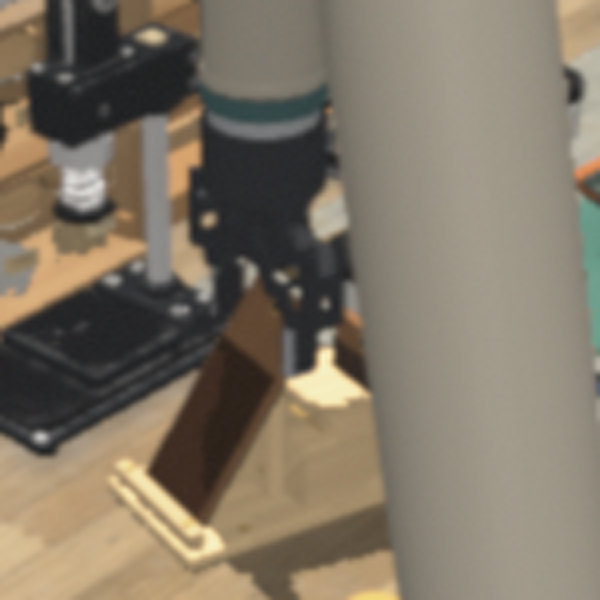

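Emit:
{"method": "carry_out", "body": {
  "rows": [
    [[1, 0, 0, 1, 0], [1, 0, 0, 2, 0], [1, 0, 0, 3, 0], [1, 0, 0, 4, 0], [1, 0, 0, 4, 0], [1, 0, 0, 2, 0], [1, 0, 0, 0, 0]]
  ]
}}

```text
clock: 20.1
position: [0.5325, -0.1961, 0.272]
ee_rot: [0.001, 0.987, -0.162, 0.004]
contact_force: [0.2, 0.2, -0.7]
width: 0.0853
```

```bash
python3 v.py 16;  python3 - <<'E'
from h import *
p=snap('top','t16.png');a=p['image'][190:260,262:362,::-1];cv2.imwrite('pics/t16c.png',cv2.resize(a,None,fx=7,fy=7,interpolation=2))
E
```

```text
20.1 [ 0.5325 -0.1961  0.272 ] [ 0.2  0.2 -0.7]
-0.3259510715541733
(53, 118, 12) [319.5  94.7]
(-53, 118, 12) [224.1  95.5]
(53, 103, 26) [320.7 109. ]
(-53, 103, 26) [223.  109.8]
```

View pics/w16.png

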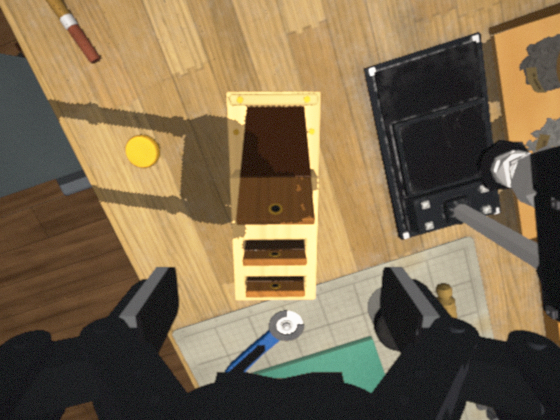

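View pics/s16c.png

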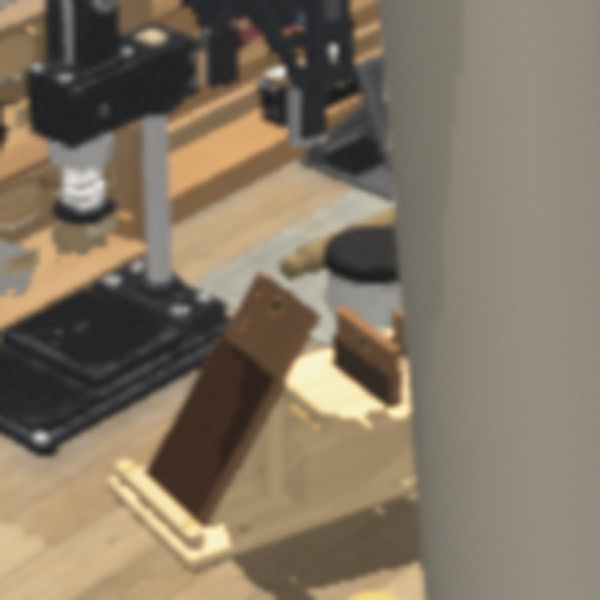

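View pics/t16c.png

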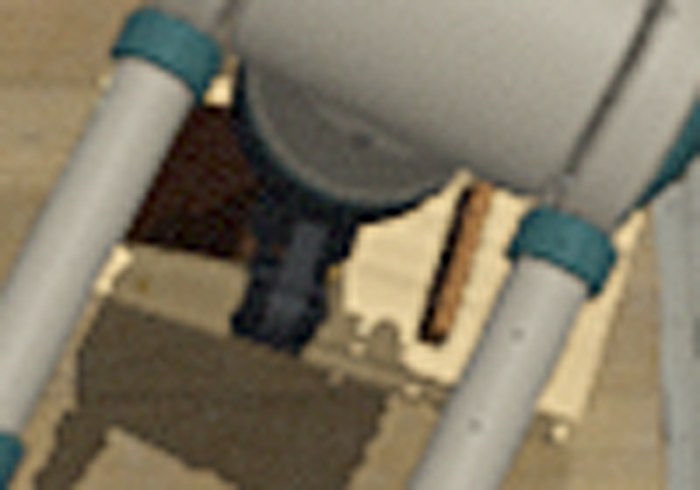

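```bash
python3 - <<'E'
import cv2
a=cv2.imread('pics/w16.png')[80:310,205:345];a=cv2.resize(a,None,fx=5,fy=5,interpolation=2)
a1=a[:600];a2=a[550:]
for i in range(0,14):
    cv2.putText(a,str(205+i*10),(i*50,a.shape[0]-560),0,.4,(0,0,255),1); cv2.putText(a,str(205+i*10),(i*50,10),0,.4,(0,0,255),1)
for i in range(23): cv2.putText(a,str(80+i*10),(0,i*50+4),0,.4,(0,0,255),1)
cv2.imwrite('pics/w16a.png',a[:600]);cv2.imwrite('pics/w16b.png',a[570:])
E
```

```text
(no output)
```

View pics/w16a.png

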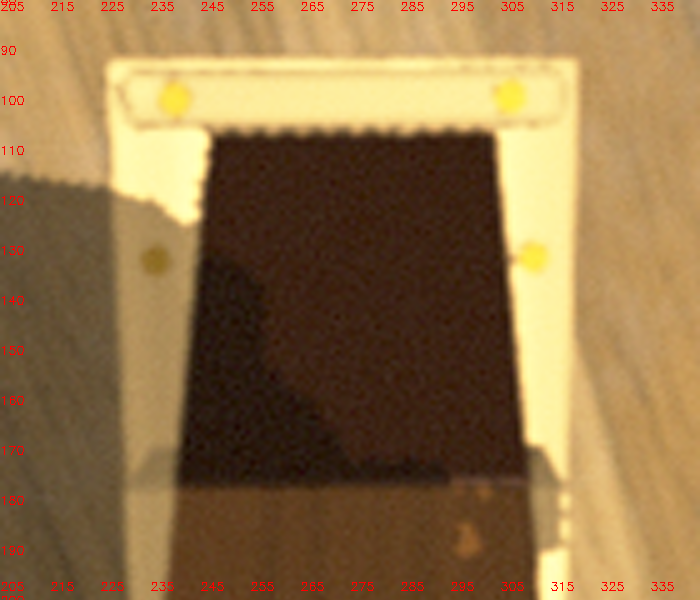

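View pics/w16b.png

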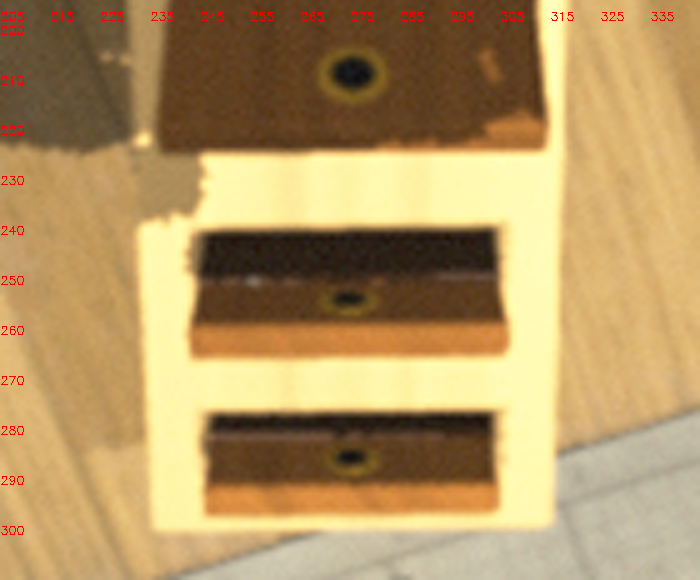

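```bash
python3 - <<'E'
from h import *
from scipy.optimize import least_squares
p=cams.get_image('wrist'); s=telemetry.get_state();m=rot(s['ee_rot']);print(s['clock'])
obs=[((53,118,12),(320.6,92)),((-53,118,12),(226.4,92)),((46,-113,62),(315.6,299)),((-46,-113,62),(235.4,299.6)),((33.6,-38.6,62),(304,240)),((-33.6,-38.6,62),(243.5,240)),((33.6,-83.6,62),(303.5,276.4)),((-33.6,-83.6,62),(246.5,276.4))]
def W(q,X):
    c,s_=np.cos(q[2]),np.sin(q[2]);return [q[0]+c*X[0]-s_*X[1],q[1]+s_*X[0]+c*X[1],X[2]]
def res(q):
    return np.array([proj(p,W(q,np.array(X)/1000))[0]-uv for X,uv in obs]).ravel()
o=least_squares(res,[.517,-.228,-.3185],loss='soft_l1'); print(o.x.round(4)); print(res(o.x).reshape(-1,2).round(1).tolist())
q=o.x
# strop fit : grip top corners, foot front corners given lean
for th in (56,57,58,59,60):
    t=np.radians(th)
    # lean: back face passes rest (43,92)
    n=np.array([np.sin(t),np.cos(t)]); u=np.array([-np.cos(t),np.sin(t)]) # (y,z)
    # lower corner at z=12
    lc=np.array([43,92])-u*(80/np.sin(t)); C=lc+n*5.5
    fr=C+n*5.5; tp=C+u*160+n*4; 
    print(th,'lc y',lc[0].round(1),'front',fr[0].round(1),'foot',proj(p,W(q,np.array([32,*fr])/1000))[0].round(1),'top',tp.round(1),proj(p,W(q,np.array([32,*tp])/1000))[0].round(1),proj(p,W(q,np.array([-32,*tp])/1000))[0].round(1))
E
```

```text
20.3
[ 0.5156 -0.2202 -0.317 ]
[[1.1, -3.5], [-1.9, -2.5], [-0.2, 1.0], [-0.3, 1.0], [1.4, -0.3], [-0.1, 0.2], [1.4, 0.6], [-1.6, 1.1]]
56 lc y 97.0 front 106.1 foot [302.7 100.1] top [ 15.4 150. ] [312.1 218.5] [231.6 219.2]
57 lc y 95.0 front 104.2 foot [302.7 102. ] top [ 15.8 151.4] [312.3 218.6] [231.3 219.3]
58 lc y 93.0 front 102.3 foot [302.6 103.8] top [ 16.3 152.7] [312.5 218.6] [231.1 219.3]
59 lc y 91.1 front 100.5 foot [302.6 105.5] top [ 16.8 154. ] [312.6 218.5] [230.8 219.2]
60 lc y 89.2 front 98.7 foot [302.6 107.2] top [ 17.4 155.3] [312.8 218.3] [230.5 219. ]
```

Emit:
{"method": "carry_out", "body": {
  "rows": [
    [[1, 0, 0, 0, 0.1], [1, 0, 0, 0, 0.14], [1, 0, 0, 0, 0.14], [1, 0, 0, 0, 0.14], [1, 0, 0, 0, 0.14], [1, 0, 0, 0, 0.14], [1, 0, 0, 0, 0.14], [1, 0, 0, 0, 0.14], [1, 0, 0, 0, 0.14], [1, 0, 0, 0, 0.14], [1, 0, 0, 0, 0.14], [1, 0, 0, 0, 0.07]]
  ]
}}

```text
clock: 21.5
position: [0.5299, -0.1948, 0.2654]
ee_rot: [-0.002, 0.812, 0.584, -0.001]
contact_force: [1.1, 0.4, -0.3]
width: 0.0853
```

Emit:
{"method": "carry_out", "body": {
  "rows": [
    [[1, 0, 0, 0, 0], [1, 0, 0, 0, 0]]
  ]
}}

```text
clock: 21.7
position: [0.5302, -0.195, 0.2661]
ee_rot: [-0.001, 0.813, 0.582, -0.001]
contact_force: [0.6, -0.8, -0.5]
width: 0.0851
```

```bash
python3 v.py 17; python3 - <<'E'
import cv2
a=cv2.imread('pics/w17.png')[120:340,170:400];a=cv2.resize(a,None,fx=3.4,fy=3.4,interpolation=2)
for i in range(0,23,2): cv2.putText(a,str(170+i*10),(i*34,8),0,.35,(0,0,255),1)
for i in range(0,22): cv2.putText(a,str(120+i*10),(0,i*34+4),0,.35,(0,0,255),1)
cv2.imwrite('pics/w17a.png',a[:600])
E
```

```text
21.7 [ 0.5302 -0.195   0.2661] [ 0.6 -0.8 -0.5]
1.2424137491155574
(53, 118, 12) [347.  210.5]
(-53, 118, 12) [351.3 119.9]
(53, 103, 26) [336.4 214.2]
(-53, 103, 26) [340.  120.6]
```

View pics/w17.png

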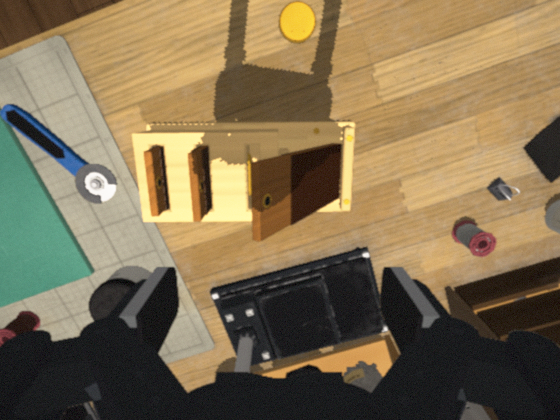

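View pics/w17a.png

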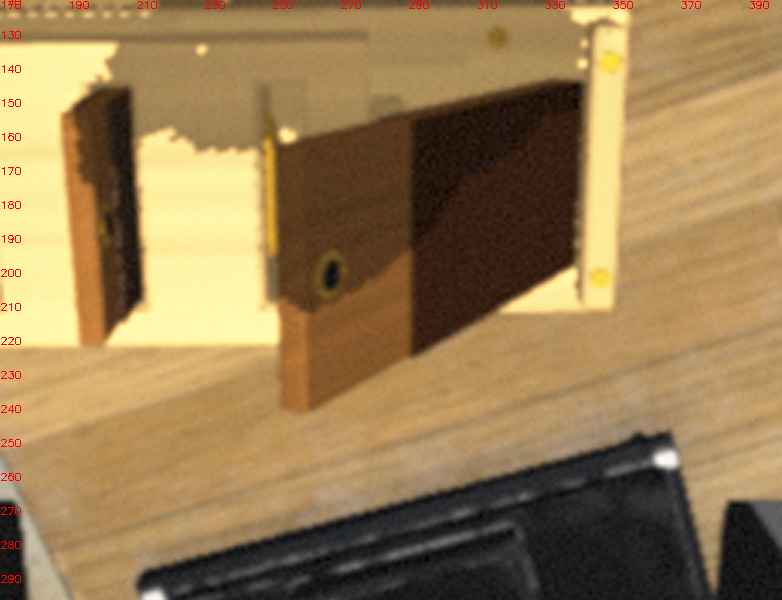

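```bash
cat > cal.py <<'E'
from h import *
from scipy.optimize import least_squares
p=cams.get_image('wrist'); s=telemetry.get_state(); print(s['clock'])
K=np.array(p['camera_matrix']); m=rot(s['ee_rot']); 
Rct=m.T@rot(p['attitude']); tct=m.T@(np.array(p['eye'])-s['position']); print('cam in tool',tct.round(4))
np.savez('cam.npz',K=K,R=Rct,t=tct)
def tool(pos,yaw):
    c,s_=np.cos(yaw),np.sin(yaw); return np.array(pos),np.array([[c,s_,0],[s_,-c,0],[0,0,-1.]])
P16=tool((.5325,-.1961,.272),-.32595);P17=tool(s['position'],1.2424)
obs=[(P16,(53,118,12),(320.6,92)),(P16,(-53,118,12),(226.4,92)),(P16,(46,-113,62),(315.6,299)),(P16,(-46,-113,62),(235.4,299.6)),(P16,(33.6,-38.6,62),(304,240)),(P16,(-33.6,-38.6,62),(243.5,240)),
(P17,(53,118,12),(350,210.5)),(P17,(-53,118,12),(355.3,123)),(P17,(-46,-113,62),(134,133)),(P17,(46,-113,62),(143,222)),(P17,(-33.6,-1.4,62),(246.5,145)),(P17,(33.6,-1.4,62),(248.8,208))]
def pr(P,X,c):
    pos,M=P; Rc=Rct@R.from_rotvec(c[:3]).as_matrix(); e=pos+M@(tct+c[3:6]); x=(np.array(X)-e)@(M@Rc); u=K@x; return u[:2]/u[2]
def W(q,X):
    X=np.array(X)/1000;c,s_=np.cos(q[2]),np.sin(q[2]);return [q[0]+c*X[0]-s_*X[1],q[1]+s_*X[0]+c*X[1],X[2]]
def res(v):
    r=[(pr(P,W(v[6:9],X),v[:6])-uv)/1.0 for P,X,uv in obs]
    return np.r_[np.array(r).ravel(),v[:3]/.01,v[3:6]/.002,(v[6:8]-[.517,-.228])/.003]
o=least_squares(res,np.r_[np.zeros(6),.517,-.228,-.3185],x_scale=np.r_[[.01]*3,[.002]*3,[.003]*2,.01])
v=o.x; print('cam corr',v[:6].round(4),'rack',v[6:].round(4)); print(res(v)[:24].reshape(-1,2).round(1).tolist())
J=o.jac; print('sd',np.sqrt(np.diag(np.linalg.inv(J.T@J)))[6:].round(4))
np.savez('calv.npz',v=v)
for th in (57,58,59,60):
  for dx in (0,4):
    t=np.radians(th);n=np.array([np.sin(t),np.cos(t)]); u=np.array([-np.cos(t),np.sin(t)])
    lc=np.array([43,92])-u*(80/np.sin(t)); C=lc+n*5.5
    f=lambda x,a,b:pr(P17,W(v[6:9],[x+dx,*(C+u*a+n*b)]),v[:6]).round(1).tolist()
    print(th,dx,'front top',f(32,160,4),'back top',f(32,160,-4),f(-32,160,-4),'leather',f(32,112,5.5),f(-32,112,5.5),'foot front',f(32,0,5.5),f(-32,0,5.5),(C+u*160-4*n).round(1))
E
python3 cal.py
```

```text
21.85
cam in tool [ 0.0015 -0.0733 -0.143 ]
cam corr [ 0.0048  0.0021  0.0022 -0.0009 -0.0005 -0.0019] rack [ 0.5187 -0.2233 -0.3229]
[[0.6, -0.2], [-0.4, 0.3], [-1.2, 0.2], [0.0, 0.1], [0.8, -0.3], [0.4, 0.1], [0.6, 1.2], [0.1, -1.3], [-0.9, 0.2], [1.1, -1.0], [-0.6, -0.1], [-0.7, 1.0]]
sd [0.0005 0.0005 0.0105]
57 0 front top [260.0, 238.9] back top [252.1, 237.0] [249.6, 159.1] leather [292.1, 222.7] [292.3, 152.7] foot front [340.8, 196.2] [343.2, 141.3] [  9.1 147. ]
57 4 front top [260.1, 243.5] back top [252.3, 241.5] [249.8, 164.3] leather [292.0, 226.8] [292.3, 157.3] foot front [340.6, 199.5] [343.1, 144.8] [  9.1 147. ]
58 0 front top [260.5, 239.5] back top [252.5, 237.6] [250.0, 159.4] leather [291.9, 223.0] [292.1, 152.9] foot front [339.2, 196.2] [341.6, 141.3] [  9.5 148.5]
58 4 front top [260.6, 244.1] back top [252.6, 242.2] [250.2, 164.6] leather [291.9, 227.1] [292.1, 157.5] foot front [339.0, 199.5] [341.4, 144.8] [  9.5 148.5]
59 0 front top [261.1, 240.1] back top [252.9, 238.3] [250.5, 159.7] leather [291.7, 223.3] [291.9, 153.0] foot front [337.6, 196.2] [339.9, 141.3] [  9.9 149.9]
59 4 front top [261.2, 244.7] back top [253.1, 242.8] [250.7, 164.9] leather [291.7, 227.4] [291.9, 157.6] foot front [337.5, 199.5] [339.8, 144.8] [  9.9 149.9]
60 0 front top [261.8, 240.7] back top [253.5, 238.9] [251.1, 160.0] leather [291.7, 223.6] [291.9, 153.1] foot front [336.1, 196.2] [338.3, 141.3] [ 10.5 151.3]
60 4 front top [261.9, 245.3] back top [253.6, 243.5] [251.2, 165.2] leather [291.6, 227.7] [291.8, 157.8] foot front [335.9, 199.5] [338.2, 144.8] [ 10.5 151.3]
```

Emit:
{"method": "carry_out", "body": {
  "rows": [
    [[1, -0.45, -0.74, -2, 0.006], [1, 0, 0, -3, 0], [1, 0, 0, -3, 0], [1, 0, 0, -2, 0], [1, 0, 0, 0, 0]]
  ]
}}

```text
clock: 22.35
position: [0.524, -0.2016, 0.1643]
ee_rot: [-0.003, 0.811, 0.585, -0.001]
contact_force: [0.6, -0.2, 0.0]
width: 0.0853
```

```bash
python3 v.py 18 | head -2
```

```text
22.35 [ 0.524  -0.2016  0.1643] [ 0.6 -0.2  0. ]
1.2493853146898868
```

View pics/w18.png

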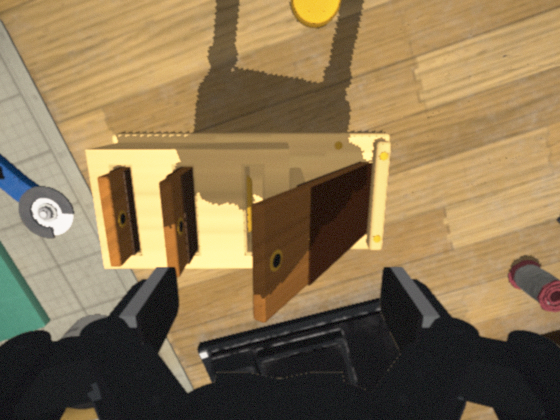

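Emit:
{"method": "carry_out", "body": {
  "rows": [
    [[1, 0.1, 0, -1.5, 0], [1, 0, 0, -1.5, 0], [1, 0, 0, -1.2, 0], [0.18, 0, 0, 0, 0], [0.18, 0, 0, 0, 0], [0.18, 0, 0, 0, 0], [0.18, 0, 0, 0, 0]]
  ]
}}

```text
clock: 23.15
position: [0.5277, -0.2029, 0.1262]
ee_rot: [0.001, 0.811, 0.585, 0.0]
contact_force: [0.2, 0.5, -0.1]
width: 0.0503
```

```bash
python3 v.py 19 | head -2
```

```text
23.15 [ 0.5277 -0.2029  0.1262] [ 0.2  0.5 -0.1]
1.249936586894176
```

View pics/w19.png

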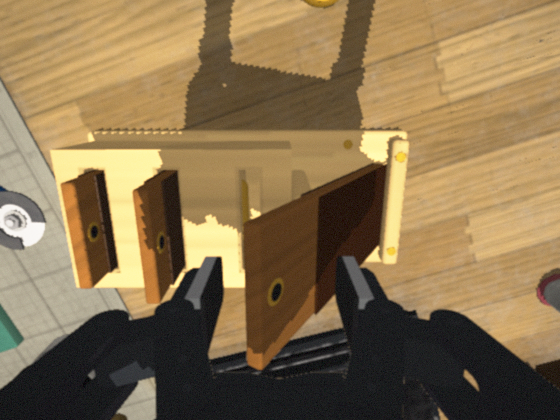

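View pics/s19c.png

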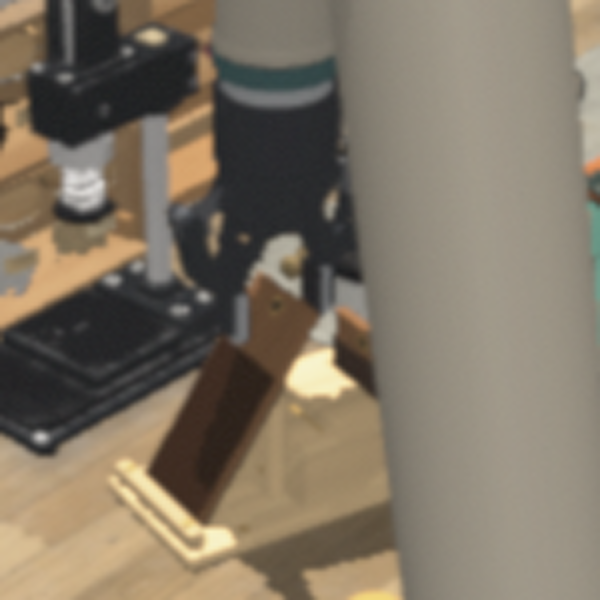

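Emit:
{"method": "carry_out", "body": {
  "rows": [
    [[0.18, 0.16, 0.47, 0.1, 0], [0.18, 0.16, 0.47, 0.1, 0], [0.18, 0.16, 0.47, 0.1, 0], [0.18, 0.16, 0.47, 0.1, 0], [0.18, 0.16, 0.47, 0.1, 0], [0.18, 0.16, 0.47, 0.1, 0], [0.18, 0.16, 0.47, 0.1, 0], [0.18, 0, 0, 0, 0]]
  ]
}}

```text
clock: 24.05
position: [0.5386, -0.169, 0.1325]
ee_rot: [-0.0, 0.811, 0.585, 0.0]
contact_force: [-0.8, -0.2, 0.4]
width: 0.0504
```

```bash
python3 v.py 20 | head -2
```

```text
24.05 [ 0.5386 -0.169   0.1325] [-0.8 -0.2  0.4]
1.2507194099107541
```

View pics/w20.png

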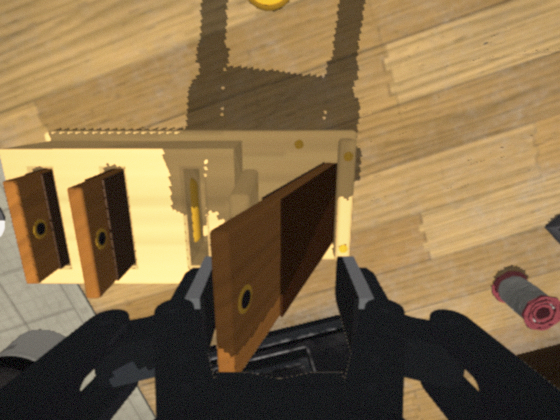

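View pics/s20c.png

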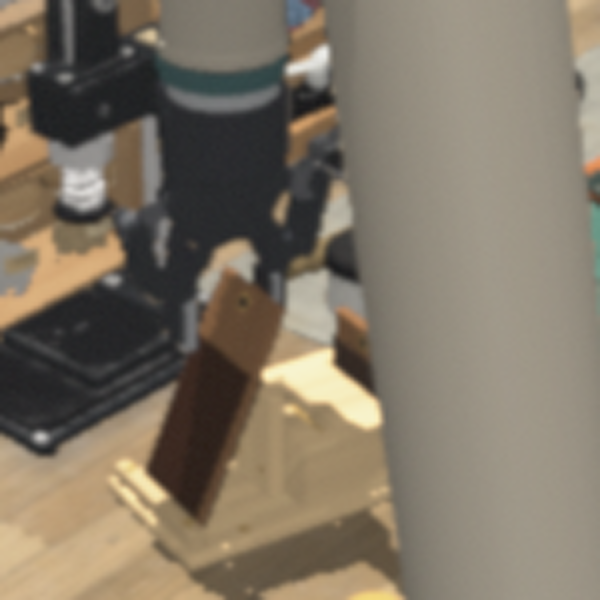

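Working as planned: the strop is off the rest and coming upright, with its foot still behind the batten. I'll continue.

Emit:
{"method": "carry_out", "body": {
  "rows": [
    [[0.18, 0.16, 0.47, 0.1, 0], [0.18, 0.16, 0.47, 0.1, 0], [0.18, 0.16, 0.47, 0.1, 0], [0.18, 0.16, 0.47, 0.1, 0], [0.18, 0.14, 0.47, 0.1, 0], [0.18, 0.14, 0.47, 0.1, 0], [0.18, 0.14, 0.4, 0.1, 0], [0.18, 0, 0, 0, 0]]
  ]
}}

```text
clock: 24.95
position: [0.5492, -0.1369, 0.1395]
ee_rot: [-0.0, 0.811, 0.585, 0.0]
contact_force: [-0.6, -0.2, -0.4]
width: 0.0502
```

```bash
python3 v.py 21 | head -2
```

```text
24.95 [ 0.5492 -0.1369  0.1395] [-0.6 -0.2 -0.4]
1.2506457002398854
```

View pics/w21.png

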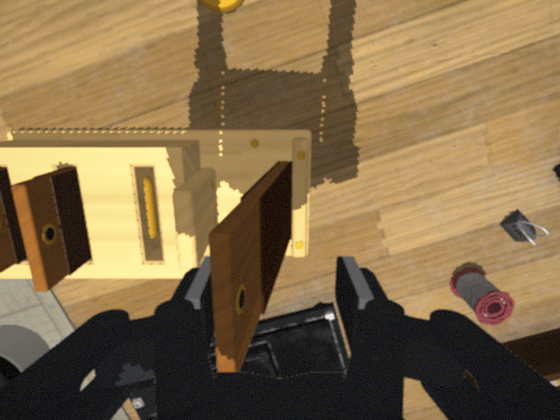

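View pics/s21c.png

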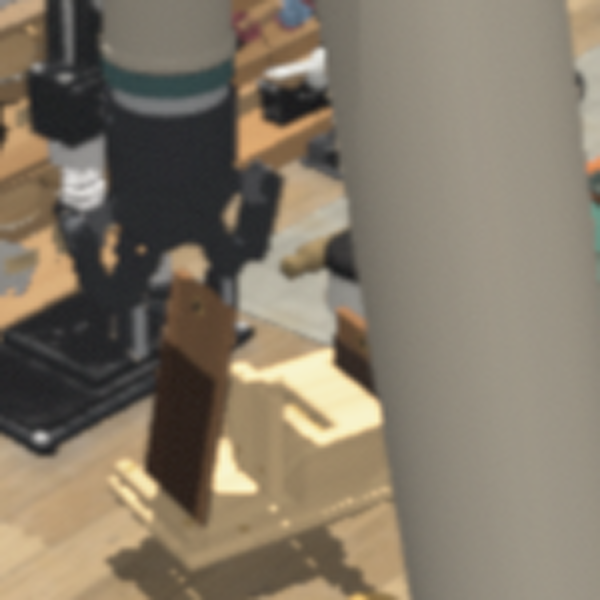

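Emit:
{"method": "carry_out", "body": {
  "rows": [
    [[0.18, 0.16, 0.47, 0.1, 0], [0.05, 0, 0, 0, 0], [-0.1, 0, 0, 0, 0], [-0.25, 0, 0, 0, 0], [-0.4, 0, 0, 0, 0], [-0.5, 0, 0, 0, 0], [-0.6, 0, 0, 0, 0], [-0.7, 0, 0, 0, 0], [-0.7, 0, 0, 0, 0]]
  ],
  "force": 20
}}

```text
clock: 25.95
position: [0.5506, -0.1328, 0.1403]
ee_rot: [-0.0, 0.811, 0.585, 0.0]
contact_force: [-0.1, -0.2, -0.5]
width: 0.0129
```

```bash
python3 v.py 22 | head -2
```

```text
25.95 [ 0.5506 -0.1328  0.1403] [-0.1 -0.2 -0.5]
1.249949464112816
```

View pics/w22.png

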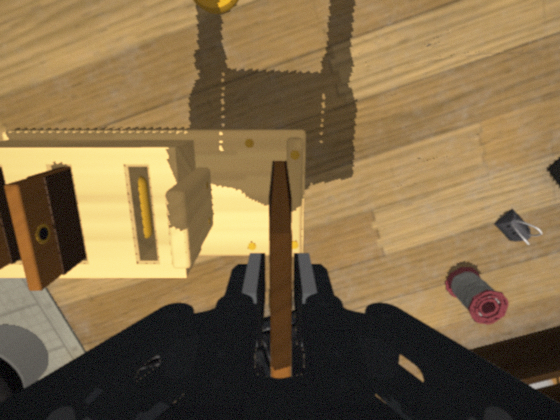

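View pics/s22c.png

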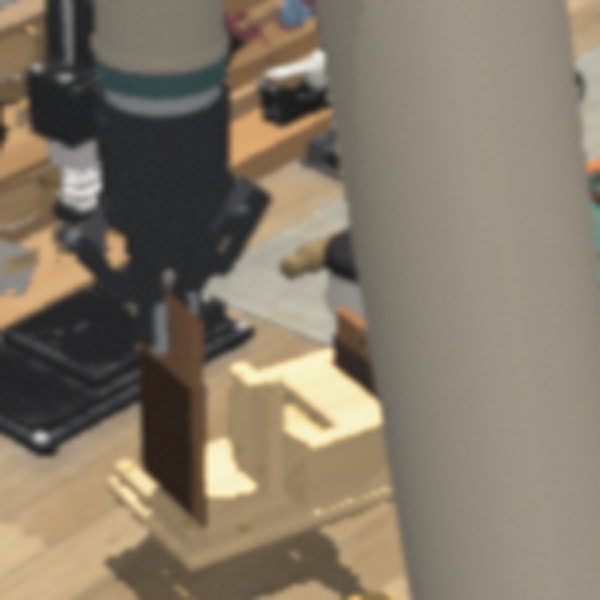

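Now upright between the pads with 13 mm still open. I'll close firmly.

Emit:
{"method": "carry_out", "body": {
  "rows": [
    [[-0.85, 0, 0, 0, 0], [-1, 0, 0, 0, 0], [-1, 0, 0, 0, 0], [-1, 0, 0, 0, 0]]
  ],
  "force": 60
}}

```text
clock: 26.45
position: [0.5507, -0.1329, 0.1405]
ee_rot: [0.0, 0.811, 0.585, 0.0]
contact_force: [0.0, 0.1, 1.0]
width: 0.0068
```

Emit:
{"method": "carry_out", "body": {
  "rows": [
    [[-1, 0, 0, 0.3, 0], [-1, 0, 0, 1, 0], [-1, 0, 0, 2, 0], [-1, 0, 0, 2, 0], [-1, 0, 0, 1.5, 0], [-1, 0, 0, 0, 0], [-1, 0, 0, 0, 0]]
  ]
}}

```text
clock: 27.15
position: [0.5504, -0.1328, 0.2085]
ee_rot: [0.0, 0.811, 0.585, 0.0]
contact_force: [-0.1, 0.8, -1.2]
width: 0.0071
```

```bash
python3 v.py 23 | head -2
```

```text
27.15 [ 0.5504 -0.1328  0.2085] [-0.1  0.8 -1.2]
1.2500550812887905
```

View pics/w23.png

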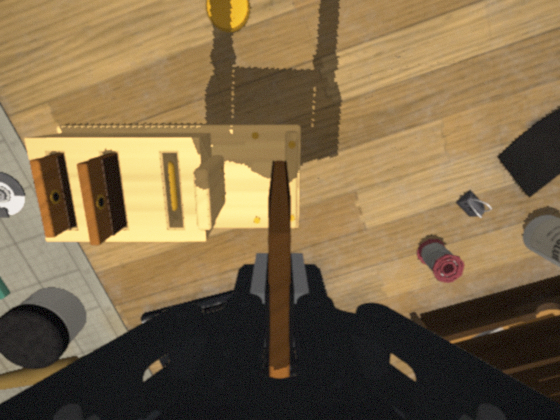

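View pics/s23c.png

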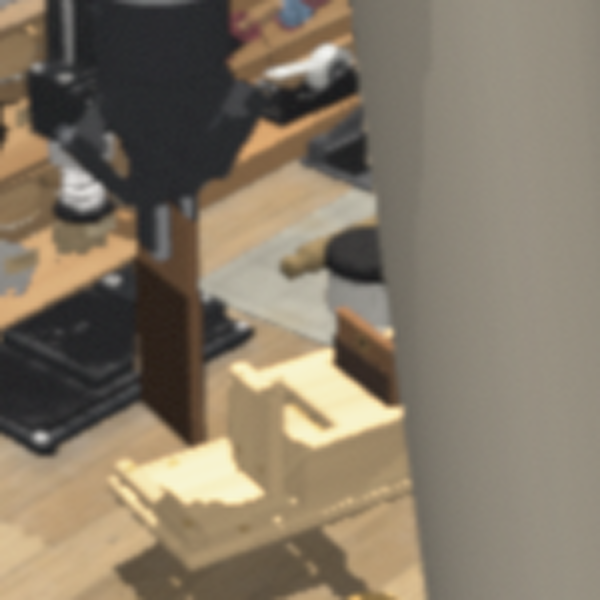

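```bash
python3 - <<'E'
import cv2
im=cv2.imread('pics/w23.png')
def g(r,f,out,st=10):
    a=cv2.resize(im[r[0]:r[1],r[2]:r[3]],None,fx=f,fy=f,interpolation=2)
    for i in range(0,r[3]-r[2],st): cv2.putText(a,str(r[2]+i),(i*f,8),0,.35,(0,0,255),1);cv2.line(a,(i*f,10),(i*f,14),(0,0,255),1)
    for i in range(0,r[1]-r[0],st): cv2.putText(a,str(r[0]+i),(0,i*f+4),0,.35,(0,0,255),1)
    cv2.imwrite('pics/'+out,a)
g((140,245,150,215),6,'w23a.png'); g((150,200,255,305),10,'w23b.png')
E
```

```text
(no output)
```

View pics/w23a.png

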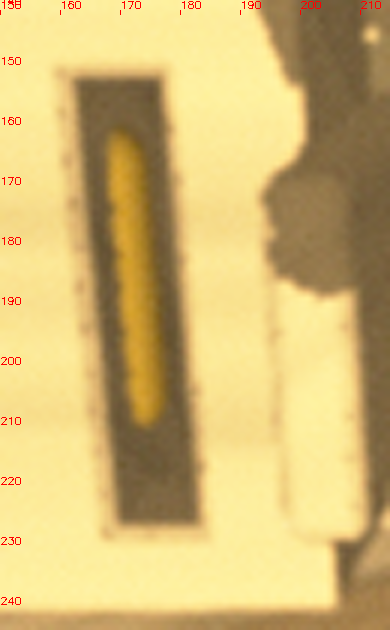

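View pics/w23b.png

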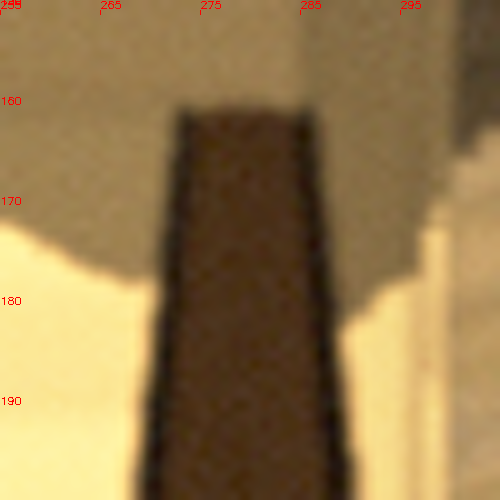

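```bash
cat > rel.py <<'E'
from h import *
v=np.load('calv.npz')['v']; c=np.load('cam.npz')
def calcam(s):
    m=rot(s['ee_rot']); return s['position']+m@(c['t']+v[3:6]), m@c['R']@R.from_rotvec(v[:3]).as_matrix()
def onz2(s,uv,z):
    e,A=calcam(s); d=A@np.linalg.inv(c['K'])@[*uv,1]; return e+d*((z-e[2])/d[2])
def rk(X,O=v[6:8],a=-.3229):
    d=np.array(X[:2])-O; return 1000*np.array([np.cos(a)*d[0]+np.sin(a)*d[1],-np.sin(a)*d[0]+np.cos(a)*d[1]])
E
python3 - <<'E'
from rel import *
s=telemetry.get_state();print(s['position'],'hand',rk(s['position']))
for uv in [(162.5,153),(169.5,227),(176.8,153),(183.2,227),(172.95,190)]: print('slot',uv,rk(onz2(s,uv,.060)).round(1))
zf=s['position'][2]-.1285
for uv in [(273.3,160.5),(286.3,160.5)]: print('foot',rk(onz2(s,uv,zf)).round(1))
E
```

```text
[ 0.54983028 -0.13255194  0.20737454] hand [ 0.70675565 95.92197924]
slot (162.5, 153) [-34.7  -1.4]
slot (169.5, 227) [31.5 -1.4]
slot (176.8, 153) [-34.7  10.7]
slot (183.2, 227) [31.5 10.9]
slot (172.95, 190) [-2.6  4.7]
foot [-31.2  92.4]
foot [-31.2 102.7]
```

Emit:
{"method": "carry_out", "body": {
  "rows": [
    [[-1, 0, 0, 1.5, 0], [-1, 0, 0, 2.2, 0], [-1, -0.32, -0.87, 0.3, 0], [-1, -0.47, -1.31, 0, 0], [-1, -0.47, -1.31, 0, 0], [-1, -0.47, -1.31, 0, 0], [-1, -0.47, -1.31, 0, 0], [-1, -0.47, -1.31, 0, 0], [-1, -0.32, -0.87, 0, 0], [-1, -0.18, -0.44, 0, 0], [-1, 0, 0, 0, 0], [-1, 0, 0, 0, 0]]
  ]
}}

```text
clock: 28.45
position: [0.519, -0.2199, 0.2484]
ee_rot: [-0.0, 0.811, 0.585, 0.0]
contact_force: [-1.0, 0.0, -1.8]
width: 0.007
```

```bash
python3 v.py 24 | head -2; cat > crop.py <<'E'
import cv2,sys
im=cv2.imread('pics/'+sys.argv[1]); r=list(map(int,sys.argv[2:6])); f=int(sys.argv[6])
a=cv2.resize(im[r[0]:r[1],r[2]:r[3]],None,fx=f,fy=f,interpolation=2)
for i in range(0,r[3]-r[2],10): cv2.putText(a,str(r[2]+i),(i*f,8),0,.35,(0,0,255),1);cv2.line(a,(i*f,10),(i*f,14),(0,0,255),1)
for i in range(0,r[1]-r[0],10): cv2.putText(a,str(r[0]+i),(0,i*f+4),0,.35,(0,0,255),1)
cv2.imwrite('pics/'+sys.argv[7],a)
E
python3 crop.py w24.png 130 240 225 335 5 w24a.png; python3 -c "
from rel import *
s=telemetry.get_state();print(rk(s['position']),s['position'])"
```

```text
28.45 [ 0.519  -0.2199  0.2484] [-1.   0.  -1.8]
1.2499774831457486
[-0.84792162  3.60953006] [ 0.51906355 -0.21960028  0.24838506]
```

View pics/w24.png

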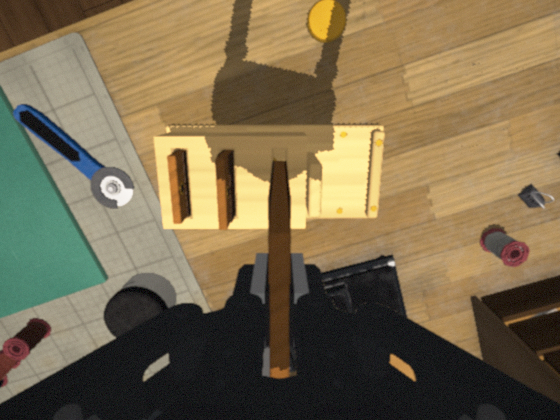

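View pics/w24a.png

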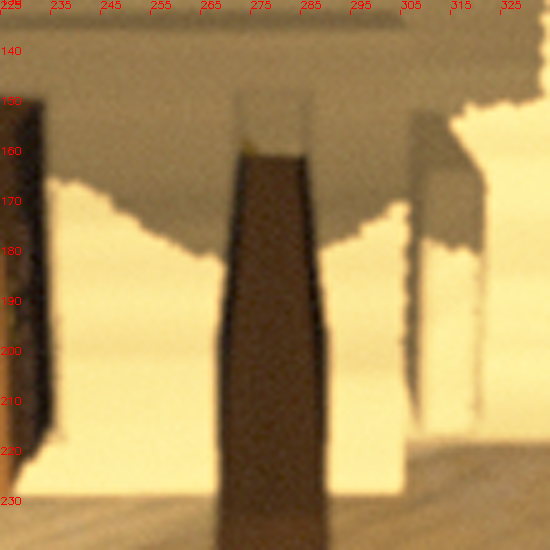

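View pics/s24c.png

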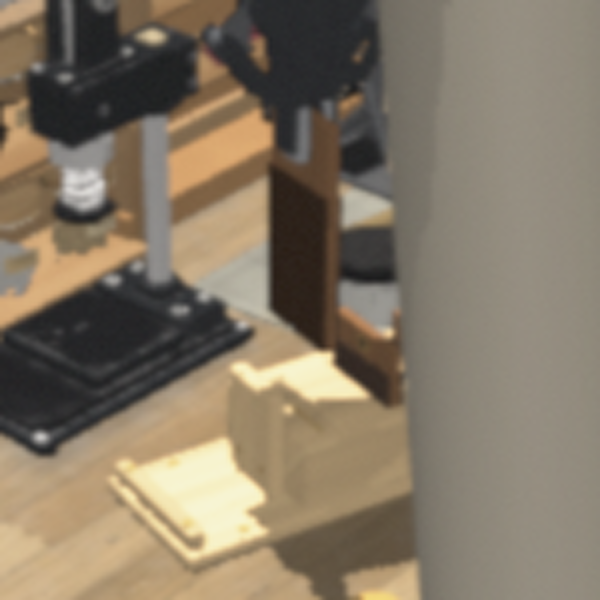

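Emit:
{"method": "carry_out", "body": {
  "rows": [
    [[-1, 0, 0, -1.5, 0], [-1, 0, 0, -2, 0], [-1, 0, 0, -1, 0], [-1, 0, 0, -0.6, 0], [-1, 0, 0, 0, 0], [-1, 0, 0, 0, 0]]
  ]
}}

```text
clock: 29.15
position: [0.5193, -0.2202, 0.1979]
ee_rot: [0.0, 0.811, 0.585, 0.0]
contact_force: [-0.0, 0.6, -1.5]
width: 0.0073
```

```bash
python3 v.py 25 | head -2; 
python3 crop.py w25.png 130 240 225 335 5 w25a.png; python3 crop.py s25.png 165 225 300 370 10 s25a.png; python3 -c "
from rel import *
s=telemetry.get_state();print(rk(s['position']),s['position'])"
```

```text
29.15 [ 0.5193 -0.2202  0.1979] [-0.   0.6 -1.5]
1.2502116281250377
[-0.2522842   2.94317148] [ 0.51941695 -0.22042121  0.19821697]
```

View pics/w25a.png

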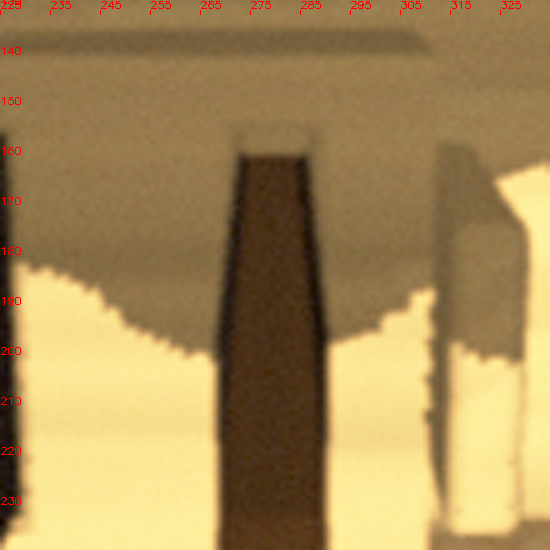

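View pics/s25a.png

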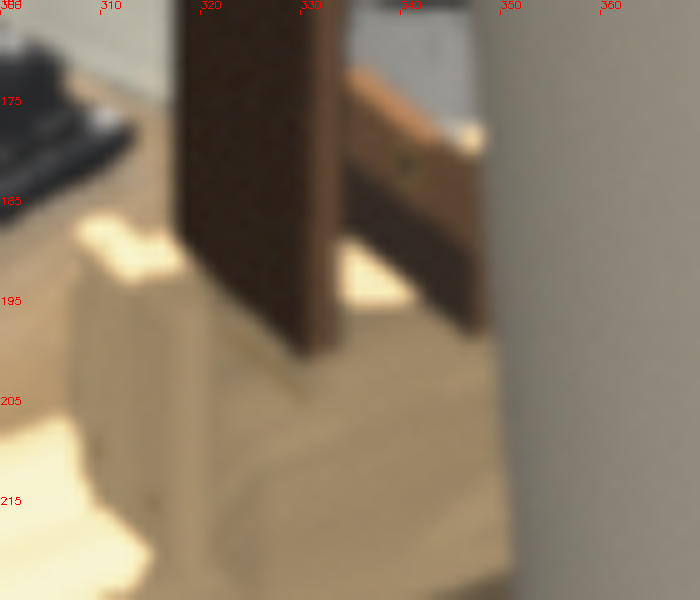

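```bash
python3 -c "
from rel import *
s=telemetry.get_state()
print(rk(onz2(s,(272,155.5),.062)),rk(onz2(s,(289.4,155.5),.062)));z=s['position'][2]-.1285;print(z,rk(onz2(s,(273,161),z)),rk(onz2(s,(286.4,161),z)))"
```

```text
[-34.56344112  -1.83788013] [-34.56014094  12.31312307]
0.06971696541055764 [-31.29155978  -0.92231522] [-31.28886385   9.72464895]
```

Emit:
{"method": "carry_out", "body": {
  "rows": [
    [[-1, 0.03, 0.08, -0.3, 0], [-1, 0, 0, -0.5, 0], [-1, 0, 0, -0.3, 0], [-1, 0, 0, 0, 0]]
  ]
}}

```text
clock: 29.65
position: [0.5187, -0.2191, 0.1856]
ee_rot: [-0.001, 0.811, 0.585, -0.0]
contact_force: [-0.7, 0.5, -1.8]
width: 0.0072
```

Emit:
{"method": "carry_out", "body": {
  "rows": [
    [[-1, 0, 0, -0.3, 0], [-1, 0, 0, -0.3, 0], [-1, 0, 0, 0, 0]]
  ]
}}

```text
clock: 29.95
position: [0.5189, -0.2192, 0.1798]
ee_rot: [-0.0, 0.811, 0.585, -0.0]
contact_force: [-0.0, 0.3, -2.0]
width: 0.007
```

Emit:
{"method": "carry_out", "body": {
  "rows": [
    [[-1, 0, 0, -0.3, 0], [-1, 0, 0, -0.2, 0], [-1, 0, 0, 0, 0]]
  ]
}}

```text
clock: 30.25
position: [0.5192, -0.2192, 0.175]
ee_rot: [-0.0, 0.811, 0.585, 0.0]
contact_force: [-0.0, -0.1, -0.2]
width: 0.0072
```

Emit:
{"method": "carry_out", "body": {
  "rows": [
    [[-1, 0, 0, -0.2, 0], [-1, 0, 0, -0.2, 0], [-1, 0, 0, 0, 0]]
  ]
}}

```text
clock: 30.55
position: [0.5195, -0.2192, 0.1726]
ee_rot: [0.0, 0.811, 0.585, 0.001]
contact_force: [-0.9, 1.8, 5.8]
width: 0.0071
```

Emit:
{"method": "carry_out", "body": {
  "rows": [
    [[-1, 0, 0, -0.3, 0], [-1, 0, 0, -0.3, 0], [-1, 0, 0, 0, 0]]
  ],
  "force": 90
}}

```text
clock: 30.85
position: [0.5193, -0.2192, 0.1657]
ee_rot: [0.0, 0.811, 0.585, 0.0]
contact_force: [-0.0, 0.6, 3.1]
width: 0.0066
```

Emit:
{"method": "carry_out", "body": {
  "rows": [
    [[-1, 0, 0, -0.4, 0], [-1, 0, 0, -0.4, 0], [-1, 0, 0, 0, 0]]
  ]
}}

```text
clock: 31.15
position: [0.5192, -0.2192, 0.1566]
ee_rot: [-0.0, 0.811, 0.585, 0.0]
contact_force: [0.4, 1.0, 0.0]
width: 0.0069
```

Emit:
{"method": "carry_out", "body": {
  "rows": [
    [[-1, 0, 0, -0.4, 0], [-1, 0, 0, -0.4, 0], [-1, 0, 0, 0, 0]]
  ]
}}

```text
clock: 31.45
position: [0.5191, -0.2191, 0.1484]
ee_rot: [-0.0, 0.811, 0.585, 0.0]
contact_force: [1.7, 0.7, -0.5]
width: 0.0065
```

Emit:
{"method": "carry_out", "body": {
  "rows": [
    [[-1, 0, 0, -0.2, 0], [-1, 0, 0, -0.2, 0], [-1, 0, 0, 0, 0]]
  ]
}}

```text
clock: 31.75
position: [0.5193, -0.2192, 0.1455]
ee_rot: [0.0, 0.811, 0.585, 0.0]
contact_force: [0.7, 1.7, 4.0]
width: 0.0067
```

Emit:
{"method": "carry_out", "body": {
  "rows": [
    [[-1, 0, 0, -0.1, 0], [-1, 0, 0, -0.1, 0], [-1, 0, 0, 0, 0]]
  ]
}}

```text
clock: 32.05
position: [0.5194, -0.2193, 0.1455]
ee_rot: [0.001, 0.811, 0.585, 0.0]
contact_force: [-1.1, 3.4, 13.6]
width: 0.0068
```

```bash
python3 v.py 26 | head -2
```

```text
32.05 [ 0.5194 -0.2193  0.1455] [-1.1  3.4 13.6]
1.2500132598431155
```

View pics/w26.png

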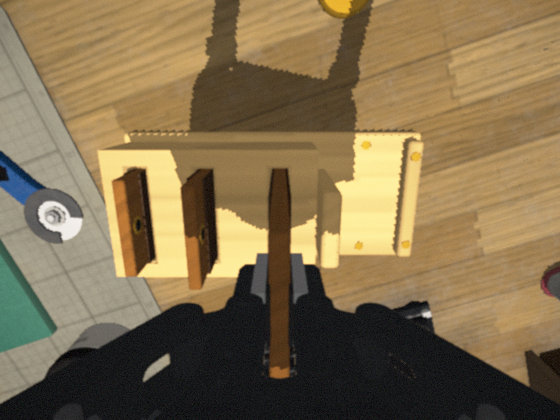

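View pics/s26c.png

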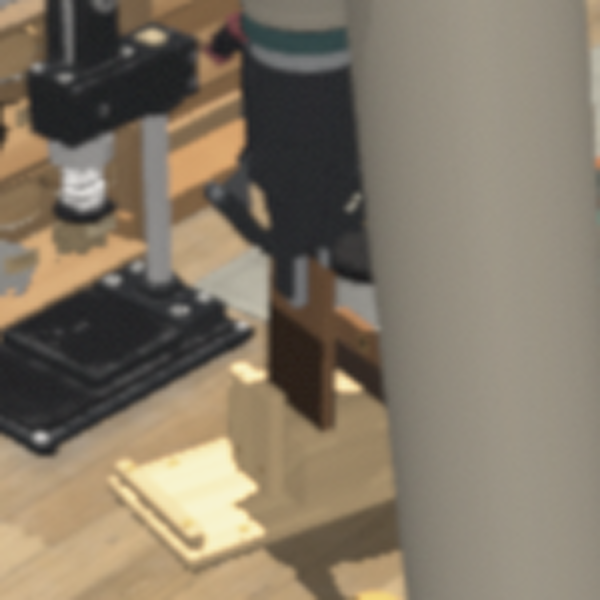

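Emit:
{"method": "carry_out", "body": {
  "rows": [
    [[-1, 0, 0, 0.1, 0], [-0.6, 0, 0, 0, 0], [-0.2, 0, 0, 0, 0], [0.2, 0, 0, 0, 0], [0.2, 0, 0, 0, 0], [0.2, 0, 0, 1, 0], [0.2, 0, 0, 2, 0], [0.2, 0, 0, 3, 0], [0.2, 0, 0, 4, 0], [0.2, 0, 0, 3, 0], [0.2, 0, 0, 0, 0]]
  ],
  "force": 20
}}

```text
clock: 33.25
position: [0.5215, -0.2207, 0.2802]
ee_rot: [0.005, 0.811, 0.585, 0.002]
contact_force: [-0.1, -1.0, 0.1]
width: 0.0512
```

```bash
python3 v.py 27 | head -2; python3 - <<'E'
from rel import *
s=telemetry.get_state()
e,A=calcam(s); a=-.3229
def px(c):
    X=np.array(c)/1000; w=np.array([v[6]+np.cos(a)*X[0]-np.sin(a)*X[1],v[7]+np.sin(a)*X[0]+np.cos(a)*X[1],X[2]])
    u=c0['K']@((w-e)@A); return (u[:2]/u[2]).round(1).tolist()
c0=c
for z in (177,182,190): print(z,[px((x,y,z)) for x in(-32,32) for y in (1.9,9.9)])
print([px((x,y,129)) for x in(-32,32) for y in (0.4,11.4)])
E
```

```text
33.25 [ 0.5215 -0.2207  0.2802] [-0.1 -1.   0.1]
1.250052875102262
177 [[275.1, 167.1], [286.4, 167.1], [275.4, 250.2], [285.9, 250.2]]
182 [[275.1, 168.3], [286.6, 168.3], [275.4, 252.9], [286.0, 252.9]]
190 [[275.0, 170.5], [286.8, 170.5], [275.3, 257.4], [286.3, 257.4]]
[[273.9, 157.2], [286.9, 157.2], [274.2, 228.5], [286.5, 228.5]]
```

View pics/w27.png

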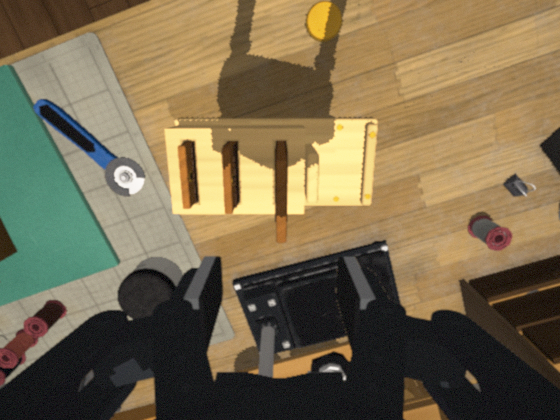

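View pics/s27c.png

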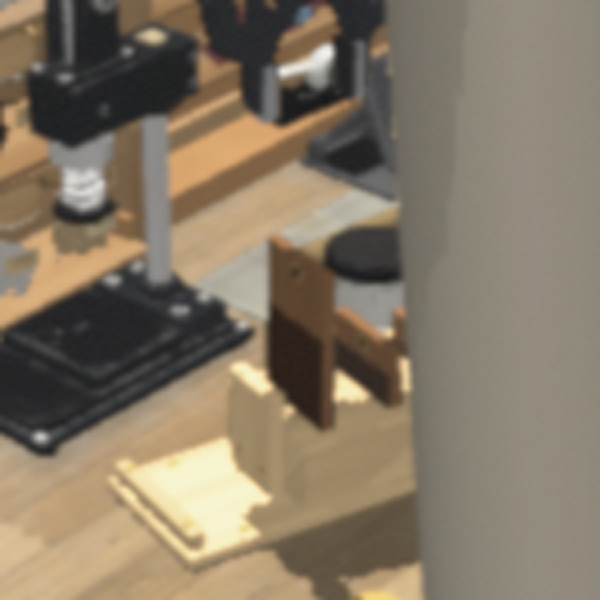

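Emit:
{"method": "carry_out", "body": {
  "rows": [
    [[0.2, -1, -3, 1, 0], [0.2, -1, -4, 0, 0], [0.2, -1, -4, 0, 0], [0.2, -1, -4, 0, 0], [0.2, -1, -4, 0, 0], [0.2, -1, -3, 0, 0], [0.2, 0, 0, 0, 0], [0.2, 0, 0, 0, 0]]
  ]
}}

```text
clock: 34.15
position: [0.4584, -0.4392, 0.2823]
ee_rot: [-0.002, 0.811, 0.584, 0.0]
contact_force: [-0.3, -0.7, 0.2]
width: 0.0511
```

```bash
python3 v.py 28 | head -1; python3 - <<'E'
from rel import *
S=cams.get_image('scene'); a=-.3229
cv2.imwrite('pics/s28b.png',cv2.resize(S['image'][140:240,270:390,::-1],None,fx=6,fy=6,interpolation=2))
t=snap('top','t28.png')
def w(c,O): X=np.array(c)/1000; return [O[0]+np.cos(a)*X[0]-np.sin(a)*X[1],O[1]+np.sin(a)*X[0]+np.cos(a)*X[1],X[2]]
for O in ([.5187,-.2233],[.5166,-.2277]):
  for z in (177,190,205): print(z,[proj(S,w((x,y,z),O))[0].round(1).tolist() for x,y in((32,9.9),(-32,9.9))])
  print('blockcorner',proj(S,w((-46,31,62),O))[0].round(1))
E
```

```text
34.15 [ 0.4584 -0.4392  0.2823] [-0.3 -0.7  0.2]
177 [[315.5, 152.7], [329.9, 164.1]]
190 [[315.5, 148.0], [330.0, 159.3]]
205 [[315.5, 142.5], [330.1, 153.7]]
blockcorner [325.  209.7]
177 [[317.3, 152.2], [331.8, 163.6]]
190 [[317.3, 147.6], [331.9, 158.8]]
205 [[317.3, 142.1], [332.0, 153.2]]
blockcorner [326.8 209.2]
```

View pics/s28b.png

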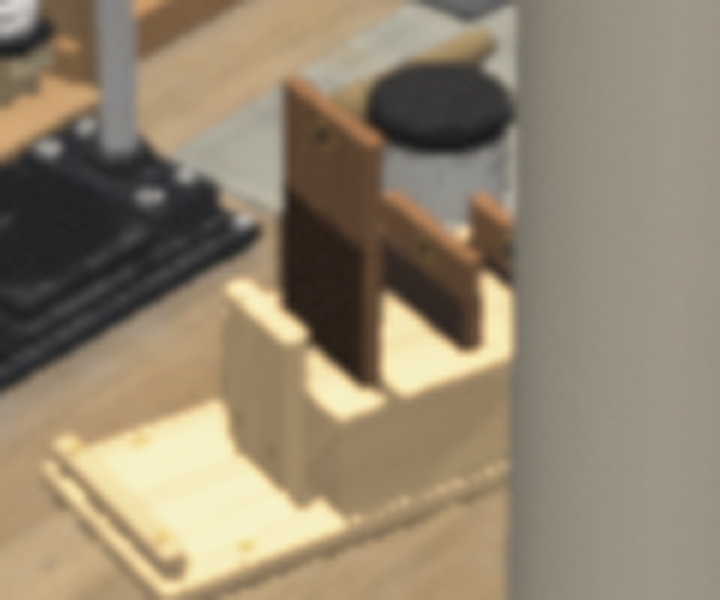

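View pics/t28.png

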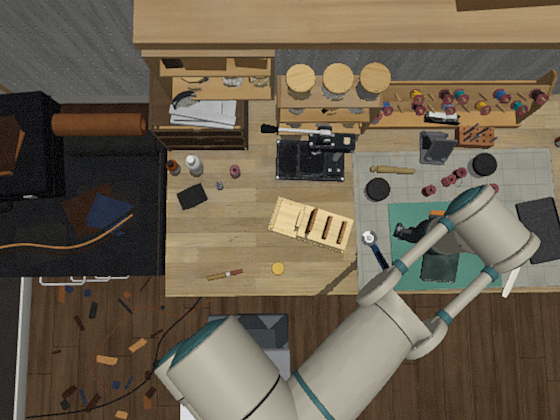

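The strop's top corners in the scene picture, at (318,153) and (333,164), match a top height of 177 mm, which means the foot is on the slot floor. In the overhead picture the other things are where they were.

```bash
python3 -c "
from rig import manip; print(manip.sign_off())"
```

```text
the job is handed in; nothing more can be done
None
```

The long strop is standing in the empty slot, grip end up and pressed home past the roller. I handed the job in at about 34 s.

**What I did**
- **First grip:** I took the strop across its width at the grip end. The tool only points down, so I tilted the strop to about 60° in the pads by pressing its tail on the bench's front edge.
- **Leaning:** I stood its foot behind the batten, let go, and it leaned on the rest by itself at about 58–59°.
- **Second grip:** I tipped it upright with one finger, took it by the top across its thickness and lowered it into the slot.

**Last checks**
- **Seating:** The roller resisted at about 17 mm deep, with roughly 6 N. The strop then went down until 13.6 N moved it no further, at the tool height worked out for the slot floor.
- **Height:** After I let go, its top corners in the scene picture matched the 177 mm expected for a seated strop, to within about 2 pixels.
- **Surroundings:** The short strops and everything else in view had not visibly moved, and the arm was clear.

**What disagreed**
- **Rack position:** The overhead and scene cameras and the wrist camera disagreed by a few mm, and up to 8 mm along the rack. I corrected the wrist camera against the rack and used it for the fit.
- **Wrist picture after release:** One frame put the strop's top about 10 pixels off, taken while the arm was still settling. I relied on the later scene picture instead.

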